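# Load, wind and arm a spring-driven optics drive

### The arm

A 6-joint arm with a two-finger parallel gripper is mounted at the origin on the work surface. World frame = base frame: x ahead of the robot, y to its left, z up, the work surface at z = 0. Lengths are in mm, angles in degrees, forces in N, time in s.
With the tool pointing down it reaches from about 250 to 800 mm from the base axis. Payload 3.9 kg.
Tool frame: the origin (TCP) lies on the front face of the gripper's body, between the roots of the fingers; the fingertips stand 73 mm ahead of it and the grasp point (between the pads) lies 54 mm ahead of it; z points along the fingers, y is the direction in which the jaws open and shut (so a half turn about z gives the same grasp; the last joint's range is limited). The gripper opens to 85 mm and grips with 20 to 120 N. Pads are 22 mm wide; open, the fingers measure 114 mm over their backs; the gripper's body (76 mm by 85 mm) begins 54 mm behind the grasp point. The pads swing forward as they close: fully open they stand 13 mm farther back than shut.
Start: joints at [71.792, 14.897, -7.913, 67.191, 0, 90], TCP at [164.046, 498.703, 303.904] pointing down, gripper open.
Joint ranges: [-159.42, 159.42], [-47.68, 98.78], [-73.54, 78.23], [-108.79, 121.32], [-90, 84.71], [-180, 180]. Speed limits (degrees/s): [147.25, 147.25, 180, 180, 180, 180].

### API

Orientations are given as a 3x3 rotation matrix whose columns are the frame's x, y, z axes.
In Python, from cell import robot gives the robot as it stands.
- The arm moves only by the tool step_arm, never from a script. Its argument "targets" is text: rows parted by semicolons, each of 6 numbers parted by spaces: the shift along the tool's x, y, z in m, then the turn, a rotation vector about the tool's x, y, z in degrees. A call has 1 to 12 rows; each row is the pose to reach, as a shift and turn from the pose commanded when the call began, along the tool's axes at that moment; what a row does not reach only later rows make up. A row lasts 1/10 s, in which the tool goes at most 50 mm and 8.59 degrees, less where a joint would pass 70% of its speed; a pose out of reach is approached as far as the arm can. A call with a gripper value outside its range is refused whole. "grip" is the gripper command: -1 is shut, 1 is fully open, values between are in proportion, set as the call begins (left out, the last holds). The fingers move at their own pace and stop on an object; "force" is the grip in N (left out, the last holds). Time passes only in rows, so rows that repeat a pose let the fingers close. It gives the time, the measured TCP pose, the force and the opening at its end, in the units of the state.
- robot.observe(): the state, without advancing time (a new reading comes with each control period).
- robot.get_image(name): name is "side" or "top"; returns the picture (480x640x3 uint8, blue, green, red); there is no depth.
- robot.camera_model(name): a dict with "vertical_fov" (degrees; the focal length in pixels is half the picture's height over the tangent of half this angle, whatever the lens; pixels are square), "cx", "cy" (the principal point, pixels), "k1" (the pictures are not rectified: a ray, as slopes to the right and down, at radius r is drawn at 1 + k1 r^2 times it, then the intrinsics apply), "position" and "rotation" of the camera in the world. Camera axes: x right, y down, z forward; pixel columns grow to the right and rows downward; lengths in mm; the calibration is good to about 2 mm. A picture is of the moment at which its call begins. camera_model takes no time and is no camera call.
- robot.close_job(): hands the job in, once; it reports no verdict.
Trained networks look in the newest picture that a camera, given by its name, has taken for a name from the list of things; names that differ only in an ending like _2 or _b are one class to them, and where a whole thing is asked for, a point or a joint stands for the part that bears it (a point fixed in the world has none). Each returns a list of dicts, best first, with "conf" (0 to 1); they miss things now and then, are a little off and sometimes report something else, mostly with a low value. They report only what shows in the picture. A call takes as long as a camera call. They do not tell look-alikes from the thing itself.
- robot.spot_in(label, camera): "centre" ([x, y, z] in mm, in world coordinates, good to about 4 mm: the middle of the surface that is visible of it).
- robot.regions_of(label, camera): "region" (480x640 bool, what is visible of it).
- robot.tip_of(label, camera): "centre" ([x, y, z] in mm, in world coordinates, good to about 4 mm: a listed point, or the origin of a listed thing).
The state is a dict: "t": time; "q": joint angles; "joint_vel": joint speeds; "effort": joint torques, N m; "tool_pos": TCP position; "tool_rot": TCP orientation; "wrist_force": force on the tool from outside, world axes, zero at the start; "ft_torque": the same for the moment, N m; "width": finger opening in mm.
Only numpy, scipy, OpenCV 4.12 (cv2) and the standard library are available. Lean on these libraries where they do the work, as an engineer would, in place of code of your own. Each camera call takes 0.05 s, during which the arm holds its last target.

### The job

Get the spring drive ready for a measurement. First plug every module lying on the table fully home into the socket of its own colour and put the bobbin over the drive's spindle so that it sits flat on the unit; then wind the key clockwise, by repeated partial turns, until it comes up against its stop; last, swing the orange-tipped lever right over to the armed side. Leave the other things on the bench alone.

Things in the scene. Friction and masses are not known exactly. Their poses are not given: they have to be found in the camera images.
- blue_module_mid (a point): blue plug-in module (may be absent), loose, upright: an aluminium plug block 30 (x) x 40 (y) x 20 mm high, on it a blue housing 26 (x) x 36 (y) x 30 mm high with a white patch on top; 50 mm high in all, 100 g. The point is its centre, 25 mm above its underside; x along its short side, y along its long side, z up. It is the same after half a turn.
- yellow_module_mid (a point): yellow plug-in module (may be absent), loose, upright: an aluminium plug block 30 (x) x 40 (y) x 20 mm high, on it a yellow housing 26 (x) x 36 (y) x 30 mm high with a white patch on top; 50 mm high in all, 100 g. The point is its centre, 25 mm above its underside; x along its short side, y along its long side, z up. It is the same after half a turn.
- red_module_mid (a point): red plug-in module (may be absent), loose, upright: an aluminium plug block 30 (x) x 40 (y) x 20 mm high, on it a red housing 26 (x) x 36 (y) x 30 mm high with a white patch on top; 50 mm high in all, 100 g. The point is its centre, 25 mm above its underside; x along its short side, y along its long side, z up. It is the same after half a turn.
- blue_socket (a point): centre of the mouth of the socket between two blue bars on the readout box: a pocket 32 (x) x 42 (y) mm, 16 mm deep, with a 2 mm chamfer; x, y along its short and long sides, z up. A module fully home stands on the pocket's floor: its centre is then 9 mm above this point and 4 mm of its aluminium block still shows.
- yellow_socket (a point): centre of the mouth of the socket between two yellow bars on the readout box: a pocket 32 (x) x 42 (y) mm, 16 mm deep, with a 2 mm chamfer; x, y along its short and long sides, z up. A module fully home stands on the pocket's floor: its centre is then 9 mm above this point and 4 mm of its aluminium block still shows.
- red_socket (a point): centre of the mouth of the socket between two red bars on the readout box: a pocket 32 (x) x 42 (y) mm, 16 mm deep, with a 2 mm chamfer; x, y along its short and long sides, z up. A module fully home stands on the pocket's floor: its centre is then 9 mm above this point and 4 mm of its aluminium block still shows.
- readout: light grey readout box, fixed, 100 (x) x 200 (y) x 34 mm high; its flat top has three sockets in a row along y, 60 mm apart (blue, yellow, red towards +y), their mouths level with the top. Origin: centre of its underside.
- bobbin_mid (a point): bobbin, loose, upright: white flanges of 56 mm diameter with a copper-coloured winding of 51 mm between them, 40 mm high, a bore of 18 mm diameter right through, 120 g. The point is its centre, 20 mm above its underside; z is its axis.
- drive: spring drive unit, fixed: a dark grey box with a flat aluminium top, 180 (x) x 300 (y) x 60 mm high. On its top, in a row from its -y to its +y end: spindle, winding key (107 mm from the spindle), arming lever (96 mm from the key); beside the key on the +x side a small flat gauge. Origin: centre of its underside.
- spindle_foot (a point): foot of the upright steel spindle (13 mm diameter, 50 mm high, its top 10 mm tapered to 4 mm) on the drive unit's top, in the middle of a black disc; axes as the drive unit's. A bobbin sitting flat on the unit has its centre 20 mm above this point.
- key (a joint): turn of the winding key, rad: 0 run down, 7.5 fully wound (1.2 turns), at a hard stop. Grows as the key turns clockwise seen from above. Winding takes 0.09 N m plus 0.008 N m per rad (the spring), 0.15 N m at most; let go, the key stays where it is. The gauge's black pointer turns with it at a fifth of its angle, from the red marks to the green.
- key_grip (a point): centre of the brass key's flat upright wing: 46 (x) x 8 (y) x 30 mm high, one end red; it turns about the vertical axis through this point, which is 43 mm above the drive unit's top; x is along the wing, towards its red end.
- lever (a joint): angle of the arming lever, rad: 0 is off (leaning 0.5 rad to the drive unit's -x side), 1.0 is armed (leaning 0.5 rad to its +x side), with a hard stop at each end. Light friction (0.06 N m); it stays where it is left.
- lever_tip (a point): centre of the orange ball (26 mm diameter) on the end of the arming lever: a steel rod 10 mm thick, 70 mm from its hinge to this point, swinging about the drive unit's y axis, the hinge 22 mm above the unit's top. From off to armed the ball travels 67 mm along the unit's +x.
- post: bystander, loose, to be left alone: steel post, 25 mm diameter, 60 mm high.
- lens_ring: bystander, loose, to be left alone: black lens ring, 52 mm diameter, 18 mm high.
- dish: bystander, loose, to be left alone: shallow glass dish, 70 mm diameter, 16 mm high.
- driver: bystander, loose, to be left alone: green-handled screwdriver, 150 mm long, lying flat.
Things that resemble listed ones, but are neither listed nor needed, are in the scene too. What is shaped like the part that bears bobbin_mid but pink or turquoise is not meant.

How it is judged:
By the outcome, as a careful person would: the job done as asked, in the order asked, and still so for the second after the job is handed in, with the robot touching nothing.
Of blue_module, yellow_module, red_module only 1 to 3 are there at a start; the rules pass over those that are not, and their reading is None.
At some moment in a run one of blue_module, yellow_module, red_module, bobbin may be knocked a few centimetres aside while the robot is not near it.
It also fails if it takes over 210 s, if anything falls off the work surface, if the arm or the gripper's body presses on something with over 40 N, if the wrist force passes 120 N, or if a joint passes its speed limit or range.

## Working session

There is one attempt and no reset: what is moved stays moved. The work goes in short steps, Python scripts to look and compute and a tool call to move; the robot and the scene stay as the last step left them, time stands still between calls to the robot, and variables do not carry over. Pictures are saved under pics/ and viewed, and the job is handed in when it is done.

Besides the shell and the picture viewer there is one more tool, called after ">>>" in YAML: its name, and indented under it one key for each argument. step_arm: Moves the arm, as the interface text tells. Its arguments: {"type":"object","properties":{"targets":{"type":"string"},"grip":{"type":"number"},"force":{"type":"number"}},"required":["targets"]}

```bash
ls; mkdir -p pics; python3 - <<'E'
from cell import robot
import cv2,json
s=robot.observe(); print({k:(v if not hasattr(v,'tolist') else v.tolist()) for k,v in s.items()})
for c in('side','top'):
    cv2.imwrite(f'pics/{c}0.png',robot.get_image(c)); print(c,robot.camera_model(c))
E
```

```text
pics
{'t': 0.0, 'q': [71.79293444392016, 14.937300831720634, -7.986567891335022, 67.19012000692034, -0.00020238171798308164, 90.000137414233], 'joint_vel': [-0.1253890621617166, -0.12337529086169075, -0.058082893544547584, 0.1007608298683127, 0.013362778774559176, 0.0509498938945556], 'effort': [0.0014925101640983485, -40.56805729866028, 25.392225980758667, 0.01872037653811276, 3.126813453491195e-05, -4.009631453527618e-06], 'tool_pos': [163.86853116349945, 498.1990985720593, 303.0450715479754], 'tool_rot': [[-0.9499327808537307, 0.3124537239543388, -0.0006182609187913374], [0.3124543356188029, 0.9499308987326551, -0.001890974876280413], [-3.53699175920077e-06, -0.001989477327369632, -0.9999980209817686]], 'wrist_force': [0.4274558319828349, -0.4200913545564734, 0.5777647943258712], 'ft_torque': [4.5654620584009955e-05, -0.0033815085074735346, 0.0324955804959215], 'width': 85.23572793959602}
side {'vertical_fov': 52.51166261235431, 'cx': 326.69291983466593, 'cy': 234.70583641880765, 'k1': -0.06221422416225143, 'position': array([ 242.5614757 , -544.01452006,  767.36705073]), 'rotation': array([[ 0.86137594, -0.36902034,  0.34907805],
       [-0.50763625, -0.60051696,  0.61780646],
       [-0.01835586, -0.70936829, -0.70459896]])}
top {'vertical_fov': 48.92823285039843, 'cx': 311.44562415219895, 'cy': 239.942158379886, 'k1': -0.09451552771660847, 'position': array([ 277.44633209,   18.83247415, 1370.65417806]), 'rotation': array([[ 0.05874513, -0.97277547,  0.22418051],
       [-0.99826799, -0.05795698,  0.01010014],
       [ 0.00316766, -0.22438557, -0.9744953 ]])}
```

View pics/side0.png

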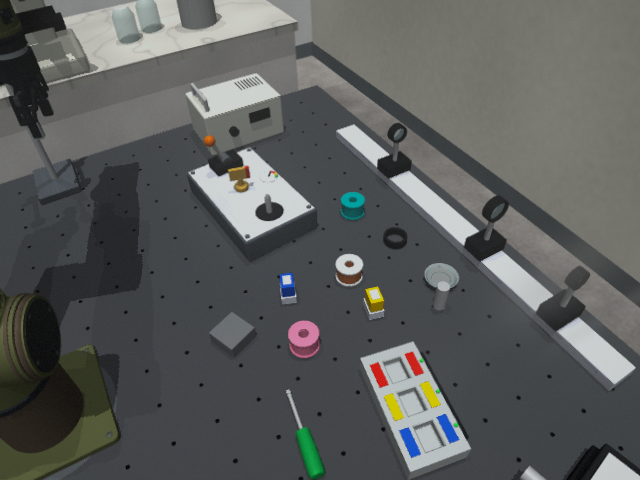

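View pics/top0.png

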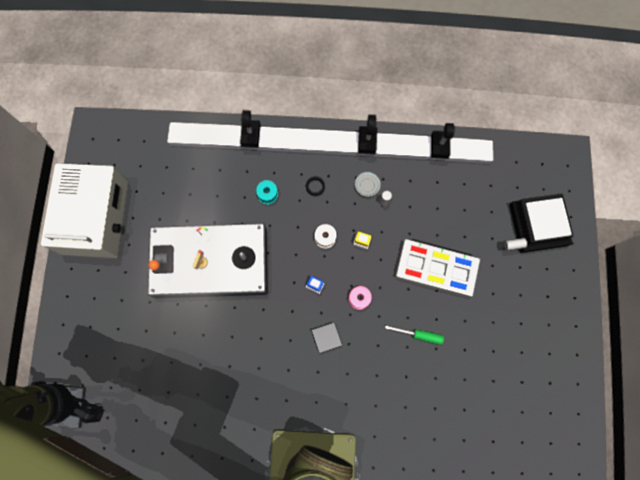

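```bash
cat > h.py <<'E'
from cell import robot
import numpy as np, cv2
from scipy.optimize import least_squares
CM={c:robot.camera_model(c) for c in('side','top')}
def proj(c,P):
    m=CM[c]; P=np.atleast_2d(P); f=240/np.tan(np.radians(m['vertical_fov']/2))
    d=(P-m['position'])@m['rotation']; s=d[:,:2]/d[:,2:]
    s=s*(1+m['k1']*(s**2).sum(1,keepdims=True)); return s*f+[m['cx'],m['cy']]
def ray(c,uv):
    m=CM[c]; f=240/np.tan(np.radians(m['vertical_fov']/2)); p=(np.array(uv,float)-[m['cx'],m['cy']])/f
    s=p.copy()
    for _ in range(20): s=p/(1+m['k1']*(s**2).sum())
    return m['position'],m['rotation']@np.array([s[0],s[1],1])
def atz(c,uv,z):
    o,d=ray(c,uv); return o+d*(z-o[2])/d[2]
def tri(uvs):
    r=least_squares(lambda P:np.concatenate([(proj(c,P)[0]-uv) for c,uv in uvs.items()]),np.array([400,0,30.]))
    return r.x,np.sqrt((r.fun**2).mean())
E
python3 - <<'E'
from h import *
for c in('side','top'):
    cv2.imwrite(f'pics/n_{c}.png',robot.get_image(c))
    for n in ['blue_module_mid','yellow_module_mid','red_module_mid','blue_socket','yellow_socket','red_socket','readout','bobbin_mid','drive','spindle_foot','key_grip','lever_tip']:
        print(c,n,[(np.round(d['centre']).tolist(),round(d['conf'],2)) for d in robot.tip_of(n,c)])
print(robot.observe()['t'])
E
```

```text
side blue_module_mid [([468.0, 19.0, 29.0], 0.95)]
side yellow_module_mid [([591.0, -96.0, 23.0], 0.92)]
side red_module_mid [([473.0, 403.0, 143.0], 0.27)]
side blue_socket [([521.0, -356.0, 36.0], 0.83), ([359.0, -240.0, -1.0], 0.47)]
side yellow_socket [([529.0, -293.0, 31.0], 0.73)]
side red_socket [([543.0, -236.0, 33.0], 0.92)]
side readout [([529.0, -296.0, 1.0], 0.56)]
side bobbin_mid [([600.0, 5.0, 18.0], 0.87), ([446.0, -98.0, 20.0], 0.75), ([712.0, 165.0, 20.0], 0.57), ([469.0, 20.0, 32.0], 0.48)]
side drive [([512.0, 298.0, -1.0], 0.94)]
side spindle_foot [([523.0, 203.0, 60.0], 0.91), ([471.0, 18.0, 31.0], 0.63), ([752.0, -104.0, -0.0], 0.36)]
side key_grip [([502.0, 307.0, 106.0], 0.72), ([604.0, 4.0, 19.0], 0.44)]
side lever_tip [([473.0, 402.0, 147.0], 0.66), ([541.0, -235.0, 40.0], 0.42), ([511.0, 298.0, -1.0], 0.22)]
top blue_module_mid [([469.0, 20.0, 25.0], 0.58)]
top yellow_module_mid [([595.0, -101.0, 24.0], 0.5)]
top red_module_mid [([519.0, 204.0, 58.0], 0.25)]
top blue_socket [([520.0, -353.0, 34.0], 0.7)]
top yellow_socket [([533.0, -296.0, 34.0], 0.87)]
top red_socket [([541.0, -237.0, 34.0], 0.7)]
top readout [([533.0, -296.0, 0.0], 0.78), ([534.0, -297.0, 37.0], 0.51)]
top bobbin_mid [([443.0, -96.0, 23.0], 0.88), ([599.0, -2.0, 17.0], 0.76), ([594.0, -102.0, 23.0], 0.69), ([713.0, 163.0, 16.0], 0.64)]
top drive [([514.0, 298.0, 2.0], 0.87)]
top spindle_foot [([531.0, -292.0, 34.0], 0.7), ([519.0, 201.0, 57.0], 0.65)]
top key_grip [([501.0, 313.0, 102.0], 0.54)]
top lever_tip [([475.0, 405.0, 144.0], 0.44)]
1.4
```

```bash
python3 - <<'E'
import cv2,numpy as np
a=cv2.imread('pics/n_side.png'); b=cv2.imread('pics/n_top.png')
cv2.imwrite('pics/z1.png',cv2.resize(a[120:260,180:330],None,fx=5,fy=5,interpolation=cv2.INTER_CUBIC)[:600,:800])
cv2.imwrite('pics/z2.png',cv2.resize(a[340:480,340:480],None,fx=4,fy=4,interpolation=cv2.INTER_CUBIC))
cv2.imwrite('pics/z3.png',cv2.resize(a[240:360,270:400],None,fx=5,fy=5,interpolation=cv2.INTER_CUBIC))
cv2.imwrite('pics/z4.png',cv2.resize(b[215:305,140:275],None,fx=5.5,fy=5.5,interpolation=cv2.INTER_CUBIC))
cv2.imwrite('pics/z5.png',cv2.resize(b[215:315,290:490],None,fx=4,fy=4,interpolation=cv2.INTER_CUBIC))
E
```

```text
(no output)
```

View pics/z1.png

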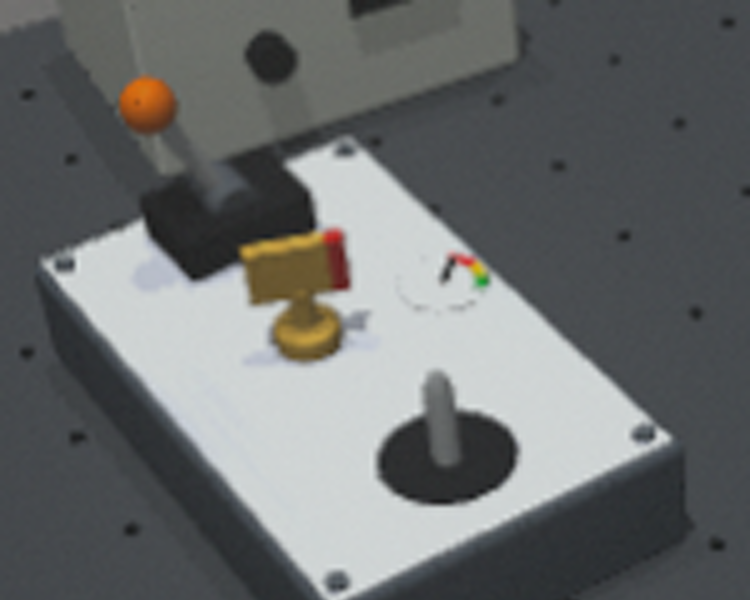

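View pics/z2.png

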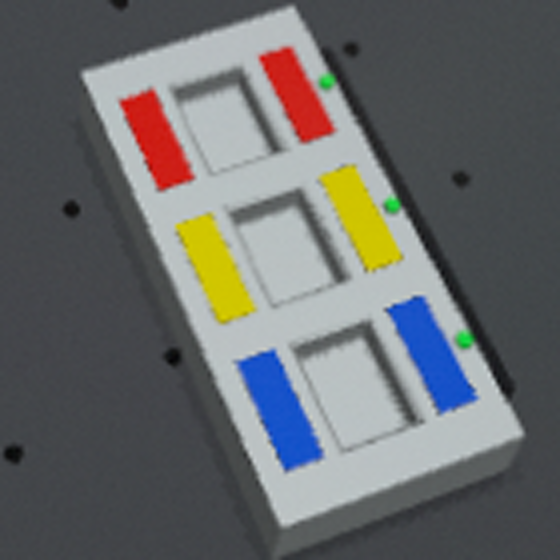

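View pics/z3.png

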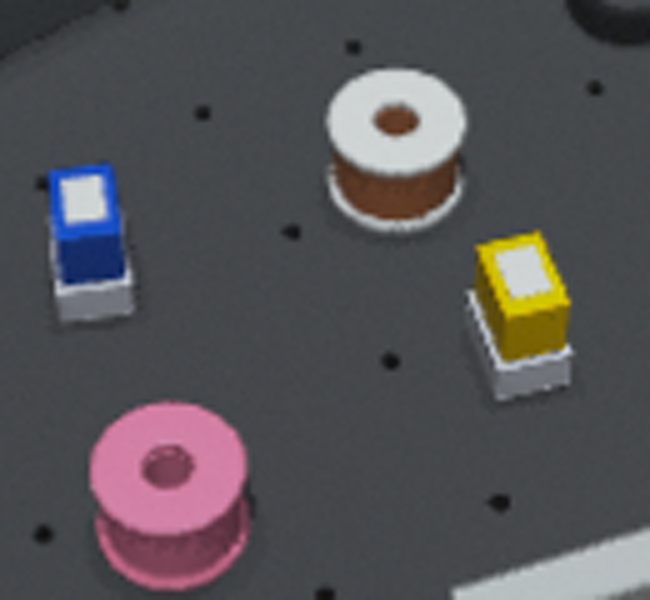

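View pics/z4.png

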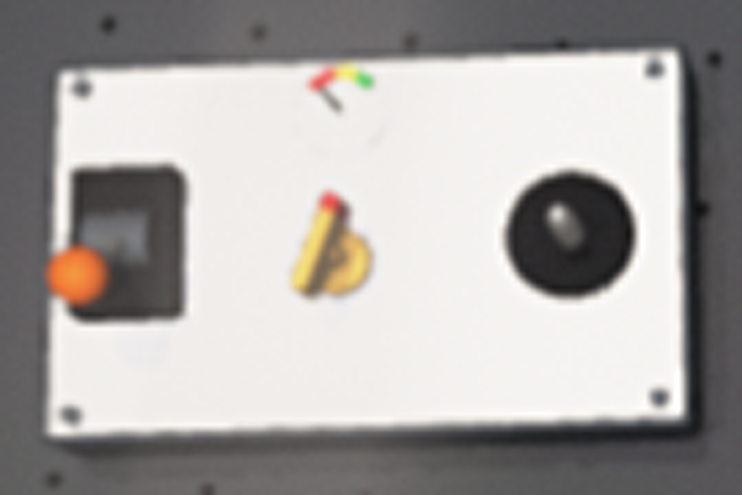

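View pics/z5.png

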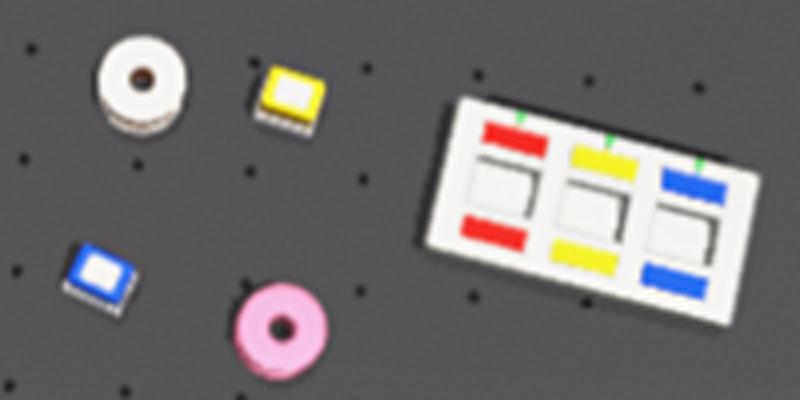

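```bash
cat >> h.py <<'E'
def hue(im,lo,hi,smin=110,vmin=60):
    h=cv2.cvtColor(im,cv2.COLOR_BGR2HSV); return ((h[...,0]>=lo)&(h[...,0]<=hi)&(h[...,1]>=smin)&(h[...,2]>=vmin)).astype(np.uint8)
HUE=dict(blue=(105,125),yellow=(24,34),red=(0,6))
def rough(c,m,P,r=22):
    u=proj(c,P)[0]; k=np.zeros_like(m); cv2.circle(k,tuple(int(round(v)) for v in u),r,1,-1); return m*k
def boxc(x,y,yaw,hx,hy,z0,z1):
    R=np.array([[np.cos(yaw),-np.sin(yaw)],[np.sin(yaw),np.cos(yaw)]])
    q=np.array([[a,b] for a in(-hx,hx) for b in(-hy,hy)])@R.T+[x,y]
    return np.vstack([np.c_[q,np.full(4,z)] for z in(z0,z1)])
def render(c,pts,org,shape,S=8):
    u=(proj(c,pts)-org+0.5)*S-0.5
    h=cv2.convexHull(u.astype(np.float32))
    im=np.zeros((shape[0]*S,shape[1]*S),np.uint8); cv2.fillConvexPoly(im,np.round(h*16).astype(np.int32),255,shift=4)
    return cv2.resize(im,(shape[1],shape[0]),interpolation=cv2.INTER_AREA)/255.
def soft(im,c,P,col):
    m=rough(c,hue(im,*HUE[col]),P); cs,_=cv2.findContours(m,cv2.RETR_EXTERNAL,cv2.CHAIN_APPROX_NONE)
    k=max(cs,key=cv2.contourArea); out=np.zeros_like(m); cv2.fillConvexPoly(out,cv2.convexHull(k),1); return out.astype(float)
from scipy.optimize import minimize
def fit_module(ims,col,P0,zoff=0):
    T={}
    for c,im in ims.items():
        u=proj(c,P0)[0].astype(int)-30; m=soft(im,c,P0,col); T[c]=(u,m[u[1]:u[1]+60,u[0]:u[0]+60])
    def cost(p):
        return sum(np.abs(render(c,boxc(p[0],p[1],p[2],13,18,zoff+20+p[3],zoff+50+p[3]),u,(60,60))-t).sum() for c,(u,t) in T.items())
    best=None
    for y0 in np.arange(0,np.pi,np.pi/6):
        r=minimize(cost,[P0[0],P0[1],y0,0],method='Nelder-Mead',options=dict(initial_simplex=np.array([P0[0],P0[1],y0,0])+np.array([[0,0,0,0],[4,0,0,0],[0,4,0,0],[0,0,.3,0],[0,0,0,3]]),maxiter=250))
        if best is None or r.fun<best.fun: best=r
    return best.x,best.fun,[t.sum() for _,t in T.values()]
E
python3 - <<'E'
from h import *
ims={c:cv2.imread(f'pics/n_{c}.png') for c in('side','top')}
for col,P in(('blue',[468,19,30]),('yellow',[593,-98,30])):
    p,f,a=fit_module(ims,col,P); print(col,np.round(p[:2],1),np.degrees(p[2]),p[3],f,a)
# bars
cent={}
for col,P in(('blue',[521,-355,34]),('yellow',[531,-295,34]),('red',[542,-236,34])):
    for c,im in ims.items():
        m=rough(c,hue(im,*HUE[col]),P,60 if c=='side' else 30); n,l,st,ce=cv2.connectedComponentsWithStats(m)
        o=[i for i in np.argsort(-st[1:,4])+1][:2]; o=sorted(o,key=lambda i:atz(c,ce[i],34)[0])
        cent[col,c]=[ce[i] for i in o]; print(col,c,st[o,4],[np.round(atz(c,ce[i],34),1) for i in o])
    for k in(0,1): print(tri({c:cent[col,c][k] for c in ims}))
cent={}
for c,im in ims.items():
    m=hue(im,5,15,170,120); m=rough(c,m,[474,403,145],20); M=cv2.moments(m,True); cent[c]=np.array([M['m10'],M['m01']])/M['m00']
print('ball',tri(cent))
E
```

```text
blue [469.8  18.2] -23.732562290088122 3.952749755151911 75.6705882352941 [np.float64(335.0), np.float64(178.0)]
yellow [593.4 -98.2] -16.48604312990163 3.8805842798925623 89.01960784313725 [np.float64(390.0), np.float64(172.0)]
blue side [310 285] [array([ 487.2, -348.2,   34. ]), array([ 550.1, -361.3,   34. ])]
blue top [87 85] [array([ 488.9, -350.8,   34. ]), array([ 551.6, -363.5,   34. ])]
(array([ 486.66635667, -349.2202134 ,   37.44517997]), np.float64(0.4000336087367266))
(array([ 549.5302067 , -362.0710741 ,   36.61928984]), np.float64(0.3493062966893207))
yellow side [263 256] [array([ 499.7, -289.3,   34. ]), array([ 562.4, -302.6,   34. ])]
yellow top [87 83] [array([ 501. , -292.3,   34. ]), array([ 563.7, -305. ,   34. ])]
(array([ 498.86252352, -290.83516009,   38.01414426]), np.float64(0.34286765059271845))
(array([ 561.66510976, -303.69747977,   36.90251978]), np.float64(0.33241658981151434))
red side [232 213] [array([ 511.9, -230.8,   34. ]), array([ 574.8, -244.2,   34. ])]
red top [88 84] [array([ 513.5, -233.4,   34. ]), array([ 576.2, -246.7,   34. ])]
(array([ 511.38493733, -232.27442078,   37.17543988]), np.float64(0.36513495640798765))
(array([ 574.06570183, -245.53390854,   36.97514387]), np.float64(0.34767856456047214))
ball (array([475.22692487, 400.62435758, 151.70978729]), np.float64(0.2358932802106404))
```

```bash
cat > plan.py <<'E'
# usage: plan.py go x y z yang(deg of tool y, world)   -> prints shift row ; plan.py did "dx dy dz rx ry rz" -> updates commanded pose
import sys,json,os,numpy as np
from scipy.spatial.transform import Rotation as R
F='cmd.json'
def Rd(a):
    a=np.radians(a); y=np.array([np.cos(a),np.sin(a),0]); z=np.array([0,0,-1.]); return np.c_[np.cross(y,z),y,z]
if os.path.exists(F): d=json.load(open(F)); p=np.array(d['p']); r=np.array(d['r'])
else: p=np.array([164.046,498.703,303.904]); r=Rd(71.792)
def out(x,y,z,a):
    t=np.array([x,y,z]); Q=Rd(a); s=r.T@(t-p)/1000; w=R.from_matrix(r.T@Q).as_rotvec(degrees=True)
    n=max(np.linalg.norm(s)/.05,np.linalg.norm(w)/8.59)
    print('ROW',' '.join(f'{v:.4f}' for v in s),' '.join(f'{v:.2f}' for v in w),'rows>=%.1f'%n)
if sys.argv[1]=='go': out(*map(float,sys.argv[2:6]))
else:
    v=np.array(list(map(float,sys.argv[2].split()))); p=p+r@v[:3]*1000; r=r@R.from_rotvec(v[3:],degrees=True).as_matrix()
    json.dump(dict(p=p.tolist(),r=r.tolist()),open(F,'w'))
    print('cmd',np.round(p,2),'yang %.2f'%np.degrees(np.arctan2(r[1,1],r[0,1])))
    if len(sys.argv)>3: out(*map(float,sys.argv[3].split()))
E
python3 plan.py go 469.8 18.2 200 -23.7; python3 - <<'E'
from h import *
ims={c:cv2.imread(f'pics/n_{c}.png') for c in('side','top')}
# per-camera fits of modules at nominal z
import h
for col,P in(('blue',[468,19,30]),('yellow',[593,-98,30])):
  for c in ims:
    T={c:ims[c]}
    u=proj(c,P)[0].astype(int)-30; m=soft(ims[c],c,P,col)[u[1]:u[1]+60,u[0]:u[0]+60]
    best=None
    for y0 in np.arange(0,np.pi,np.pi/8):
        r=minimize(lambda p:np.abs(render(c,boxc(*p,13,18,20,50),u,(60,60))-m).sum(),[P[0],P[1],y0],method='Nelder-Mead',options=dict(initial_simplex=np.array([P[0],P[1],y0])+np.array([[0,0,0],[4,0,0],[0,4,0],[0,0,.3]])))
        if best is None or r.fun<best.fun:best=r
    print(col,c,best.x[:2],np.degrees(best.x[2])%180,best.fun)
E
```

```text
ROW -0.4406 -0.3609 0.1039 0.00 0.00 95.49 rows>=11.6
blue side [469.90709157  21.20804032] 160.6694717567339 26.09019607843137
blue top [473.33716706  17.23450663] 158.17919798494276 17.76078431372549
yellow side [594.69601151 -95.83887153] 162.78231992881183 27.141176470588235
yellow top [ 598.18672403 -100.09684731] 170.05452605820815 27.854901960784318
```

>>> step_arm:
  targets: "-0.2 -0.16 0.05 0 0 45; -0.441 -0.361 0.1 0 0 93; -0.441 -0.361 0.1 0 0 93; -0.441 -0.361 0.1 0 0 93; -0.441 -0.361 0.1 0 0 93; -0.441 -0.361 0.1 0 0 93; -0.441 -0.361 0.1 0 0 93; -0.441 -0.361 0.1 0 0 93; -0.441 -0.361 0.1 0 0 93; -0.441 -0.361 0.1 0 0 93; -0.441 -0.361 0.1 0 0 93; -0.441 -0.361 0.1 0 0 93"
  grip: 1

```text
t: 2.6
tool_pos: [471.8, 15.0, 203.6]
tool_rot: [[0.367, 0.93, 0.001], [0.93, -0.367, -0.001], [-0.0, 0.001, -1.0]]
wrist_force: [0.3, 0.6, 0.3]
width: 85.5
```

```bash
python3 plan.py did "-0.441 -0.361 0.1 0 0 93" "471.6 19 98 -21"; python3 - <<'E'
from h import *
s=robot.observe(); print(s['t'],s['tool_pos'],np.array(s['tool_rot']).round(3).tolist(),np.round(s['q'],1))
for c in('side','top'): cv2.imwrite(f'pics/b1_{c}.png',robot.get_image(c))
E
```

```text
cmd [470.16  17.98 203.9 ] yang -21.21
ROW 0.0015 0.0010 0.1059 0.00 0.00 -0.21 rows>=2.1
2.6 [471.84964602  14.98616569 203.55227995] [[0.367, 0.93, 0.001], [0.93, -0.367, -0.001], [-0.0, 0.001, -1.0]] [  1.8  13.7 -25.5  50.7  -0.  113.3]
```

View pics/b1_side.png

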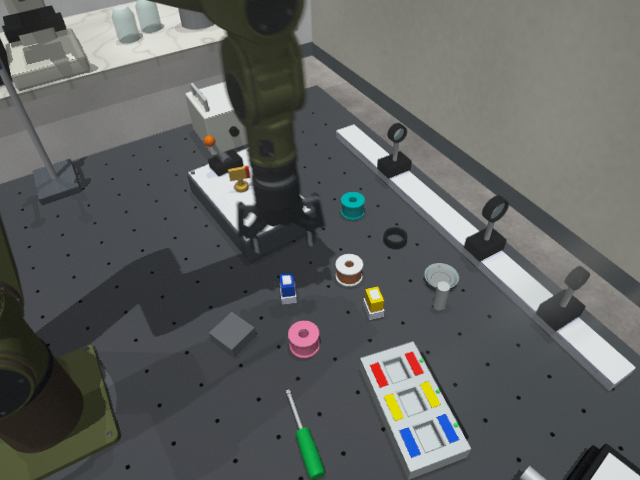

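View pics/b1_top.png

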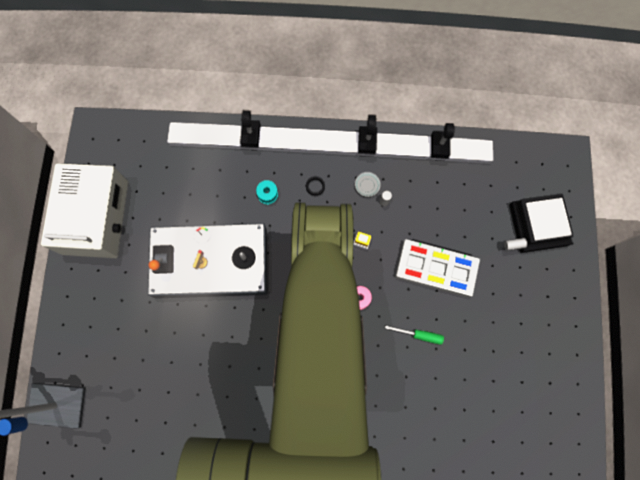

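>>> step_arm:
  targets: "0.001 0.001 0.04 0 0 0; 0.001 0.001 0.08 0 0 0; 0.001 0.001 0.1 0 0 0; 0.001 0.001 0.106 0 0 0; 0.001 0.001 0.106 0 0 0; 0.001 0.001 0.106 0 0 0"

```text
t: 3.3
tool_pos: [472.3, 19.0, 99.0]
tool_rot: [[0.361, 0.933, 0.002], [0.933, -0.361, 0.0], [0.001, 0.002, -1.0]]
wrist_force: [0.2, -0.2, 0.6]
width: 85.2
```

```bash
python3 plan.py did "0.001 0.001 0.106 0 0 0"; python3 - <<'E'
from h import *
s=robot.observe(); print(s['t'],s['tool_pos'],np.array(s['tool_rot']).round(3).tolist(),np.round(s['q'],1))
im=robot.get_image('side'); cv2.imwrite(f'pics/b2.png',cv2.resize(im[160:360,180:400],None,fx=3,fy=3,interpolation=cv2.INTER_CUBIC))
E
```

```text
cmd [471.46  18.55  97.9 ] yang -21.21
3.3 [472.31120497  18.98081558  99.02509127] [[0.361, 0.933, 0.002], [0.933, -0.361, 0.0], [0.001, 0.002, -1.0]] [  2.3  20.7 -34.2  35.    0.  113.5]
```

View pics/b2.png

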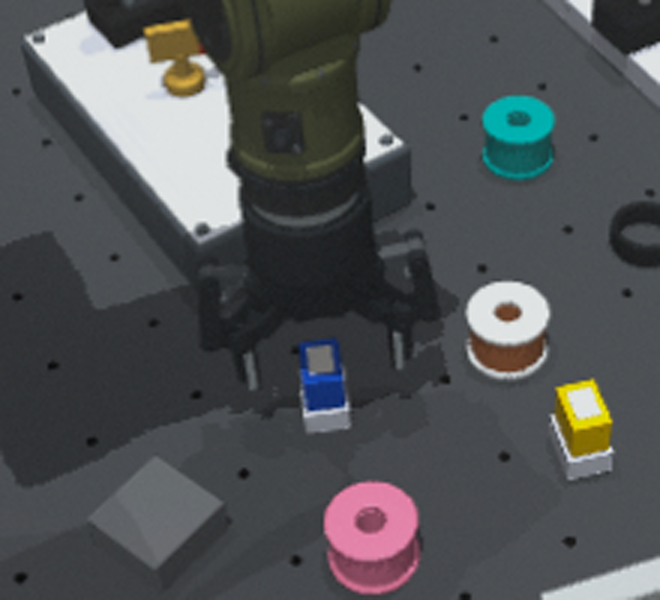

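>>> step_arm:
  targets: "0 0 0 0 0 0; 0 0 0 0 0 0; 0 0 0 0 0 0; 0 0 0 0 0 0; 0 0 0 0 0 0; 0 0 0 0 0 0; 0 0 0 0 0 0; 0 0 0 0 0 0; 0 0 0 0 0 0; 0 0 0 0 0 0"
  grip: -1
  force: 50

```text
t: 4.35
tool_pos: [471.7, 18.5, 98.3]
tool_rot: [[0.362, 0.932, 0.001], [0.932, -0.362, 0.0], [0.0, 0.001, -1.0]]
wrist_force: [-0.9, 1.0, 5.3]
width: 25.2
```

```bash
python3 - <<'E'
from h import *
s=robot.observe(); print(s['t'],s['tool_pos'],np.round(s['wrist_force'],1),s['width'])
im=robot.get_image('side'); cv2.imwrite(f'pics/b3.png',cv2.resize(im[200:320,220:370],None,fx=5,fy=5,interpolation=cv2.INTER_CUBIC))
E
python3 plan.py go 519.4 -356 150 -11.8
```

```text
4.35 [471.66704716  18.54330318  98.26973575] [-0.9  1.   5.3] 25.190891202993924
ROW -0.3318 0.1802 -0.0521 0.00 0.00 -9.41 rows>=7.6
```

View pics/b3.png

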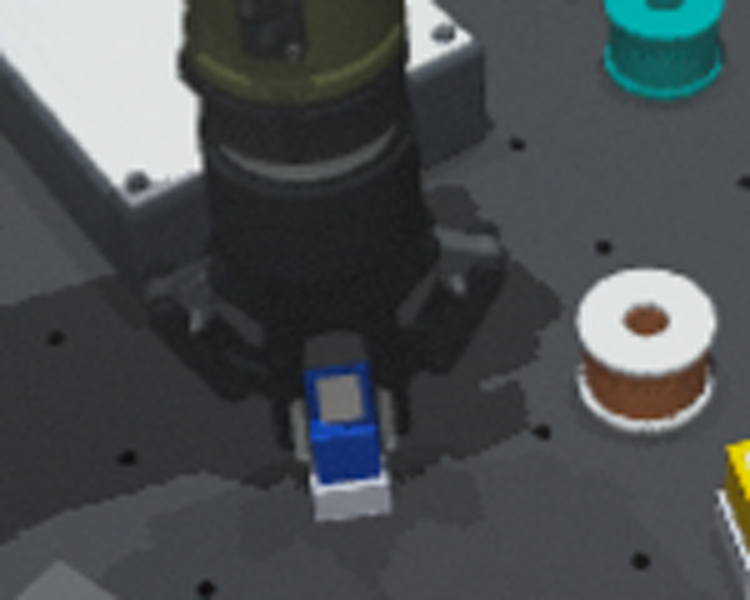

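>>> step_arm:
  targets: "0 0 -0.03 0 0 0; 0 0 -0.065 0 0 0; -0.04 0.025 -0.065 0 0 -2; -0.085 0.05 -0.065 0 0 -4; -0.13 0.075 -0.065 0 0 -6; -0.175 0.1 -0.065 0 0 -8; -0.22 0.125 -0.065 0 0 -9.4; -0.265 0.145 -0.06 0 0 -9.4; -0.3 0.165 -0.055 0 0 -9.4; -0.325 0.177 -0.052 0 0 -9.4; -0.332 0.18 -0.052 0 0 -9.4; -0.332 0.18 -0.052 0 0 -9.4"

```text
t: 5.6
tool_pos: [518.6, -356.8, 148.9]
tool_rot: [[0.206, 0.978, -0.001], [0.978, -0.206, 0.001], [0.001, -0.001, -1.0]]
wrist_force: [-0.6, -0.4, -0.8]
width: 25.1
```

```bash
python3 plan.py did "-0.332 0.18 -0.052 0 0 -9.4" "519.4 -356 140 -11.8"; python3 - <<'E'
from h import *
s=robot.observe(); print(s['t'],s['tool_pos'],np.round(s['wrist_force'],1),s['width'])
im=robot.get_image('side'); cv2.imwrite('pics/b4s.png',im);cv2.imwrite(f'pics/b4.png',cv2.resize(im[300:480,330:500],None,fx=3.3,fy=3.3,interpolation=cv2.INTER_CUBIC))
im=robot.get_image('top');cv2.imwrite(f'pics/b4t.png',cv2.resize(im[180:350,290:510],None,fx=3,fy=3,interpolation=cv2.INTER_CUBIC))
E
```

```text
cmd [ 519.16 -356.08  149.9 ] yang -11.81
ROW 0.0001 0.0002 0.0099 0.00 0.00 -0.01 rows>=0.2
5.6 [ 518.58241269 -356.75662724  148.93431005] [-0.6 -0.4 -0.8] 25.117558335692593
```

View pics/b4.png

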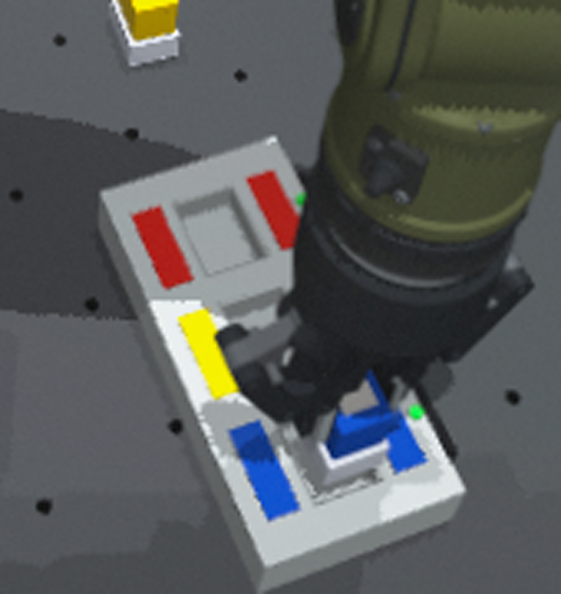

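View pics/b4t.png

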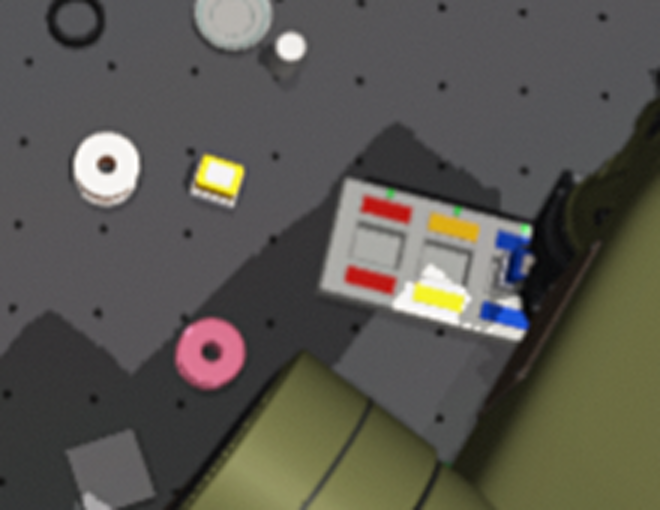

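```bash
python3 - <<'E'
import cv2
im=cv2.imread('pics/b4s.png'); cv2.imwrite('pics/b5.png',cv2.resize(im[405:465,410:470],None,fx=10,fy=10,interpolation=cv2.INTER_CUBIC))
E
```

```text
(no output)
```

View pics/b5.png

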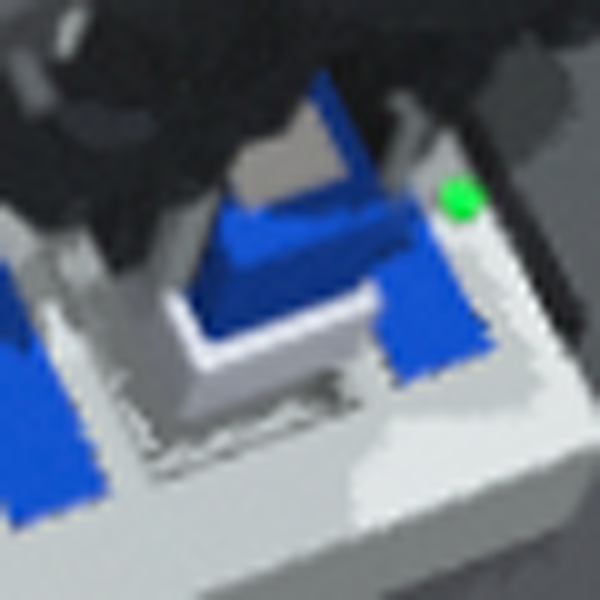

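```bash
cat >> h.py <<'E'
def ov(c,im,sets,org,S,size,fn):
    z=cv2.resize(im[org[1]:org[1]+size[1],org[0]:org[0]+size[0]],None,fx=S,fy=S,interpolation=cv2.INTER_CUBIC)
    for pts,colr,close in sets:
        u=(proj(c,pts)-org+.5)*S-.5; cv2.polylines(z,[np.round(u).astype(np.int32)],close,colr,1,cv2.LINE_AA)
    cv2.imwrite(fn,z)
def rect(x,y,yaw,hx,hy,z):
    b=boxc(x,y,yaw,hx,hy,z,z)[:4]; return b[[0,1,3,2]]
E
python3 - <<'E'
from h import *
z=lambda a,b:np.array([410+a/10,405+b/10])
zt=148.93-98.3+20
L=atz('side',z(205,365),zt);Rr=atz('side',z(378,298),zt); print(L,Rr,np.linalg.norm(L-Rr),np.degrees(np.arctan2(*(Rr-L)[1::-1])))
Lb=atz('side',z(178,420),zt-20); print(Lb)
yaw=np.radians(-11.8); ex=np.array([np.cos(yaw),np.sin(yaw)]);ey=np.array([-ex[1],ex[0]])
mid=(L+Rr)[:2]/2+20*ey; print('module centre side-frame',mid,'tcp',[518.58,-356.76])
sc=np.array([518.65,-354.75]); print('socket - module in (x,y) box axes',(sc-mid)@ex,(sc-mid)@ey)
s=[(rect(*sc,yaw,16,21,34),(0,0,255),True),(rect(*sc,yaw,18,23,34),(0,255,0),True),(rect(*mid,yaw,15,20,zt-20),(255,0,255),True),(rect(*mid,yaw,15,20,zt),(255,0,255),True)]
ov('side',cv2.imread('pics/b4s.png'),s,(400,395),9,(70,70),'pics/b6.png')
E
```

```text
[ 501.07102978 -373.06107424   70.63      ] [ 528.54976048 -378.46943799   70.63      ] 28.005910790430512 -11.13463290141775
[ 500.0023065  -372.51617967   50.63      ]
module centre side-frame [ 518.90031617 -356.18790834] tcp [518.58, -356.76]
socket - module in (x,y) box axes -0.5390729148609884 1.3563329139881433
```

View pics/b6.png

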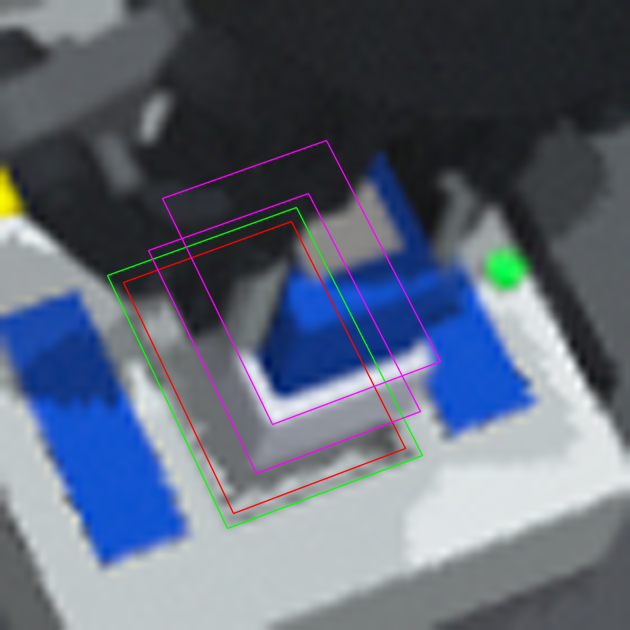

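>>> step_arm:
  targets: "0.0013 -0.001 0.005 0 0 0; 0.0013 -0.001 0.011 0 0 0; 0.0013 -0.001 0.011 0 0 0; 0.0013 -0.001 0.011 0 0 0"

```text
t: 6.1
tool_pos: [518.3, -353.8, 138.7]
tool_rot: [[0.204, 0.979, -0.001], [0.979, -0.204, 0.0], [0.0, -0.001, -1.0]]
wrist_force: [-0.1, -0.6, -0.3]
width: 25.1
```

```bash
python3 plan.py did "0.0013 -0.001 0.011 0 0 0"; python3 - <<'E'
from h import *
s=robot.observe(); print(s['t'],s['tool_pos'],np.round(s['wrist_force'],1),s['width'])
im=robot.get_image('side'); cv2.imwrite('pics/b7s.png',im)
ov('side',im,[],(400,395),9,(70,70),'pics/b7.png')
E
```

```text
cmd [ 518.45 -354.6   138.9 ] yang -11.81
6.1 [ 518.33805756 -353.79313867  138.65765975] [-0.1 -0.6 -0.3] 25.05520751422709
```

View pics/b7.png

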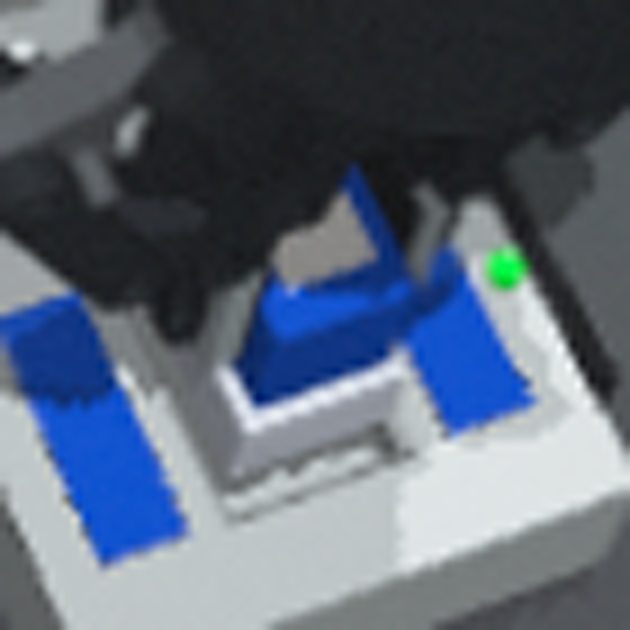

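```bash
python3 - <<'E'
from h import *
z=lambda a,b:np.array([400+a/9,395+b/9])-.45
zt=138.66-98.3+20
yaw=np.radians(-11.8); ex=np.array([np.cos(yaw),np.sin(yaw)]);ey=np.array([-ex[1],ex[0]]);sc=np.array([518.65,-354.75])
for n,p,h in(('L',(253,433),zt),('R',(408,367),zt),('Lb',(231,487),zt-20)):
    q=atz('side',z(*p),h)[:2]; print(n,(q-sc)@ex,(q-sc)@ey)
print('tcp',(np.array([518.34,-353.79])-sc)@ex,(np.array([518.34,-353.79])-sc)@ey)
for p in((240,520),(415,455)): q=atz('side',z(*p),34)[:2]; print('mouth',(q-sc)@ex,(q-sc)@ey)
E
```

```text
L -14.90154593686681 -18.41422518590552
R 13.76554959177268 -17.18976767847609
Lb -16.225319637342448 -18.98129986434037
tcp -0.49976510028418347 0.8763189171402537
mouth -15.388330454179643 -22.47969306208573
mouth 16.926352570973897 -22.622381013047292
```

>>> step_arm:
  targets: "-0.001 0.001 0.002 0 0 0; -0.001 0.001 0.005 0 0 0; -0.001 0.001 0.007 0 0 0; -0.001 0.001 0.009 0 0 0; -0.001 0.001 0.009 0 0 0"

```text
t: 6.65
tool_pos: [518.9, -355.7, 129.4]
tool_rot: [[0.205, 0.979, -0.001], [0.979, -0.205, 0.0], [0.0, -0.001, -1.0]]
wrist_force: [0.4, 0.0, -0.1]
width: 25.0
```

```bash
python3 plan.py did "-0.001 0.001 0.009 0 0 0"; python3 - <<'E'
from h import *
s=robot.observe(); print(s['t'],s['tool_pos'],np.round(s['wrist_force'],1),np.round(s['ft_torque'],2),s['width'])
im=robot.get_image('side'); cv2.imwrite('pics/b8s.png',im)
ov('side',im,[],(400,395),9,(70,70),'pics/b8.png')
E
```

```text
cmd [ 519.23 -355.79  129.9 ] yang -11.81
6.65 [ 518.94728911 -355.69657517  129.42175916] [ 0.4  0.  -0.1] [-0.04  0.05 -0.02] 25.036127104579066
```

View pics/b8.png

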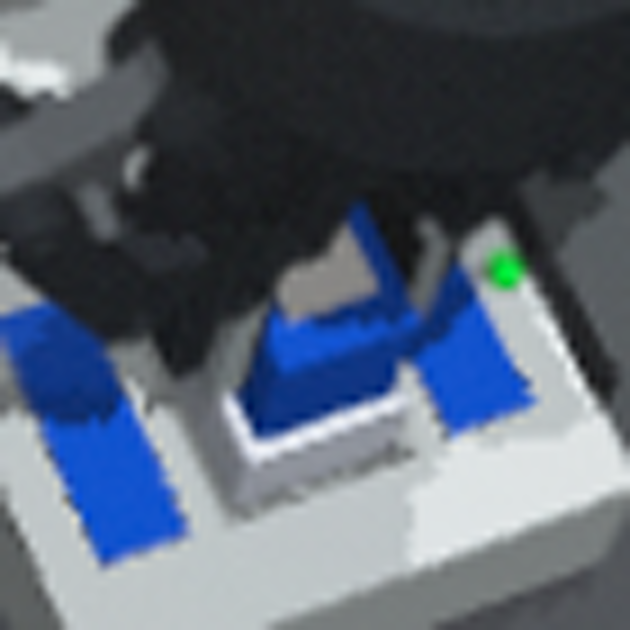

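>>> step_arm:
  targets: "0 0 0.003 0 0 0; 0 0 0.005 0 0 0; 0 0 0.007 0 0 0; 0 0 0.007 0 0 0"

```text
t: 7.1
tool_pos: [519.0, -355.6, 122.5]
tool_rot: [[0.205, 0.979, -0.001], [0.979, -0.205, 0.0], [0.0, -0.001, -1.0]]
wrist_force: [0.4, 0.8, -1.6]
width: 24.8
```

>>> step_arm:
  targets: "0 0 0.002 0 0 0; 0 0 0.004 0 0 0; 0 0 0.006 0 0 0; 0 0 0.007 0 0 0; 0 0 0.007 0 0 0"

```text
t: 7.6
tool_pos: [519.2, -355.7, 116.3]
tool_rot: [[0.205, 0.979, 0.0], [0.979, -0.205, -0.0], [-0.0, 0.0, -1.0]]
wrist_force: [-1.4, 0.5, 2.1]
width: 24.9
```

```bash
python3 plan.py did "0 0 0.014 0 0 0"; python3 - <<'E'
from h import *
s=robot.observe(); print(s['t'],s['tool_pos'],np.round(s['wrist_force'],1),np.round(s['ft_torque'],2),s['width'])
im=robot.get_image('side'); cv2.imwrite('pics/b9s.png',im)
ov('side',im,[],(400,395),9,(70,70),'pics/b9.png')
E
```

```text
cmd [ 519.23 -355.79  115.9 ] yang -11.81
7.6 [ 519.16969826 -355.73300774  116.3268604 ] [-1.4  0.5  2.1] [0.1  0.24 0.01] 24.935299320177474
```

View pics/b9.png

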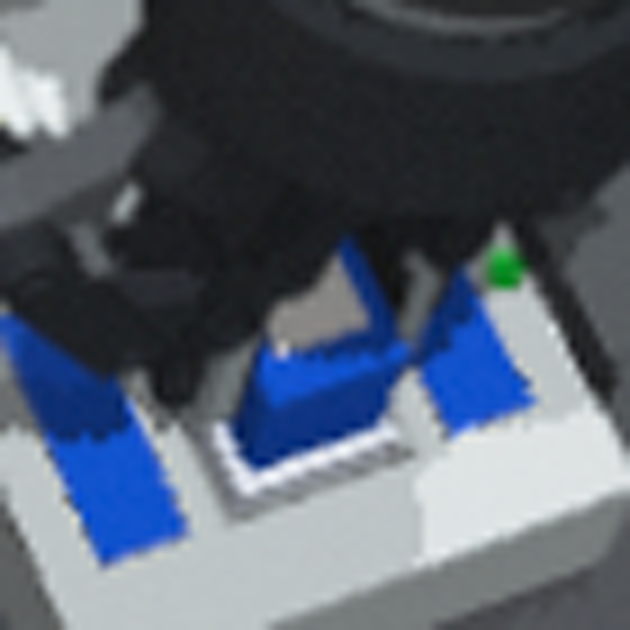

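>>> step_arm:
  targets: "0 0 0.001 0 0 0; 0 0 0.0018 0 0 0; 0 0 0.0018 0 0 0; 0 0 0.0018 0 0 0"

```text
t: 8.05
tool_pos: [519.1, -355.7, 116.3]
tool_rot: [[0.205, 0.979, 0.001], [0.979, -0.205, -0.001], [-0.0, 0.001, -1.0]]
wrist_force: [-4.6, 1.9, 13.2]
width: 25.3
```

>>> step_arm:
  targets: "0 0 0.0005 0 0 0; 0 0 -0.001 0 0 0; 0 0 -0.001 0 0 0; 0 0 -0.001 0 0 0; 0 0 -0.001 0 0 0; 0 0 -0.001 0 0 0; 0 0 -0.001 0 0 0; 0 0 -0.03 0 0 0; 0 0 -0.07 0 0 0; 0 0 -0.1 0 0 0; 0 0 -0.1 0 0 0"
  grip: 1

```text
t: 9.15
tool_pos: [521.6, -357.4, 219.4]
tool_rot: [[0.205, 0.979, 0.008], [0.979, -0.205, -0.005], [-0.004, 0.009, -1.0]]
wrist_force: [0.3, -0.4, 0.7]
width: 85.4
```

```bash
python3 plan.py did "0 0 0.0018 0 0 0";python3 plan.py did "0 0 -0.1 0 0 0" "596.4 -98 200 -15"; python3 - <<'E'
from h import *
s=robot.observe(); print(s['t'],s['tool_pos'],np.round(s['wrist_force'],1),np.round(s['ft_torque'],2),s['width'])
for c in('side','top'): cv2.imwrite(f'pics/c1_{c}.png',robot.get_image(c))
im=cv2.imread('pics/c1_side.png')
ov('side',im,[],(340,240),4,(140,140),'pics/c1.png')
E
```

```text
cmd [ 519.23 -355.79  114.1 ] yang -11.81
cmd [ 519.23 -355.79  214.1 ] yang -11.81
ROW 0.2681 0.0228 0.0141 0.00 0.00 3.19 rows>=5.4
9.15 [ 521.59028089 -357.40970229  219.39098736] [ 0.3 -0.4  0.7] [-0.07 -0.02  0.11] 85.36109665660133
```

View pics/c1_side.png

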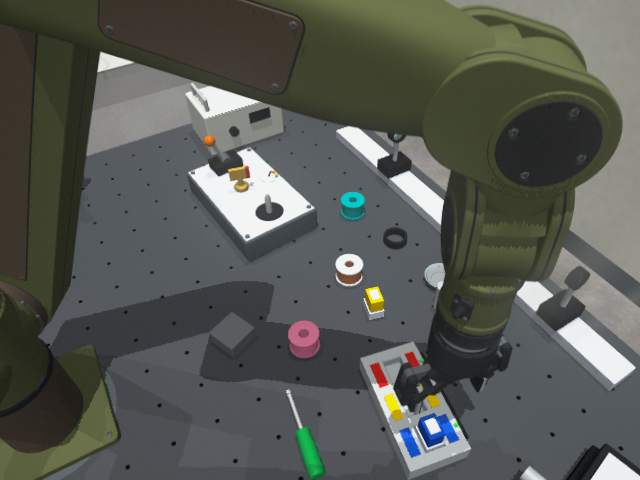

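```bash
python3 - <<'E'
from h import *
print(atz('top',(387,194),60),atz('side',(443,285),60),atz('top',(368,184),10))
ims={c:cv2.imread(f'pics/c1_{c}.png') for c in('side','top')}
for c in ims:
    for P in ([596,-98,35],[520,-356,53]):
        col='yellow' if P[0]>550 else 'blue'; 
        try:
            m=soft(ims[c],c,P,col); M=cv2.moments(m); print(c,col,M['m00'],atz(c,(M['m10']/M['m00'],M['m01']/M['m00']),P[2]))
        except Exception as e: print(e)
E
```

```text
[ 713.53076567 -157.21649034   60.        ] [ 710.33801184 -152.12147386   60.        ] [ 755.49470831 -111.45698278   10.        ]
side yellow 393.0 [594.87781104 -95.89477547  35.        ]
side blue 951.0 [ 526.09978023 -358.16507168   53.        ]
top yellow 174.0 [ 598.60804049 -100.67106519   35.        ]
top blue 311.0 [ 532.11428803 -358.04119444   53.        ]
```

>>> step_arm:
  targets: "0.05 0.004 0 0 0 0; 0.1 0.008 0 0 0 0; 0.145 0.012 0 0 0 1; 0.19 0.016 0 0 0 2; 0.23 0.02 0.01 0 0 2; 0.255 0.023 0.015 0 0 2; 0.267 0.023 0.025 0 0 2; 0.267 0.023 0.05 0 0 2; 0.267 0.023 0.08 0 0 2; 0.267 0.023 0.105 0 0 2; 0.267 0.023 0.116 0 0 2; 0.267 0.023 0.116 0 0 2"
  grip: 0.4

```text
t: 10.45
tool_pos: [594.1, -99.5, 95.4]
tool_rot: [[0.24, 0.971, -0.006], [0.971, -0.24, 0.001], [-0.001, -0.006, -1.0]]
wrist_force: [0.2, 0.4, -0.0]
width: 59.5
```

```bash
python3 plan.py did "0.267 0.023 0.116 0 0 2"; python3 - <<'E'
from h import *
s=robot.observe(); print(s['t'],s['tool_pos'],np.round(s['wrist_force'],1),s['width'])
im=robot.get_image('side'); ov('side',im,[],(310,220),5,(120,120),'pics/c2.png')
E
```

```text
cmd [596.38 -99.14  98.1 ] yang -13.81
10.45 [594.10475177 -99.4710309   95.38906144] [ 0.2  0.4 -0. ] 59.523762924724124
```

View pics/c2.png

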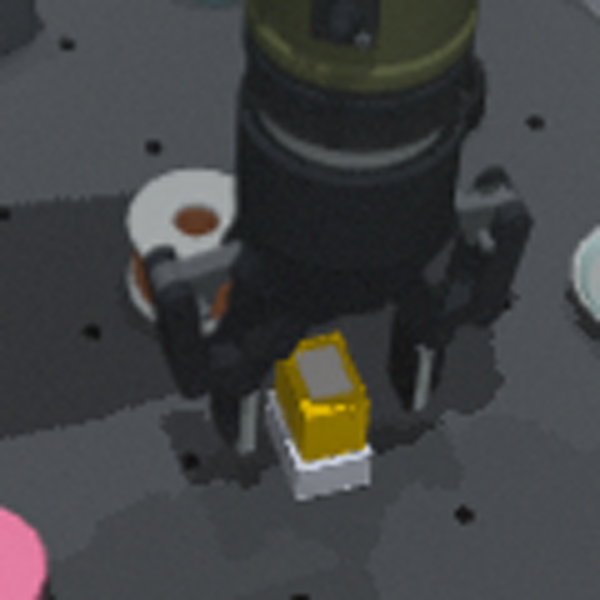

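>>> step_arm:
  targets: "0 0 0 0 0 0; 0 0 0 0 0 0; 0 0 0 0 0 0; 0 0 0 0 0 0; 0 0 0 0 0 0; 0 0 0 0 0 0; 0 0 0 0 0 0"
  grip: -1

```text
t: 11.2
tool_pos: [597.5, -99.4, 99.7]
tool_rot: [[0.239, 0.971, 0.003], [0.971, -0.239, -0.001], [-0.0, 0.003, -1.0]]
wrist_force: [-0.5, -1.0, 7.1]
width: 25.1
```

```bash
python3 plan.py go 531.5 -297 138.9 -11.8; python3 - <<'E'
from h import *
s=robot.observe(); print(s['t'],s['tool_pos'],np.round(s['wrist_force'],1),s['width'])
E
```

```text
ROW -0.2076 -0.0158 -0.0408 0.00 0.00 -2.01 rows>=4.2
11.2 [597.46999113 -99.40103136  99.67333698] [-0.5 -1.   7.1] 25.060449075904284
```

>>> step_arm:
  targets: "0 0 -0.03 0 0 0; 0 0 -0.055 0 0 0; -0.04 -0.003 -0.06 0 0 -1; -0.085 -0.006 -0.06 0 0 -2; -0.13 -0.01 -0.058 0 0 -2; -0.17 -0.013 -0.054 0 0 -2; -0.195 -0.015 -0.05 0 0 -2; -0.206 -0.016 -0.046 0 0 -2; -0.2076 -0.016 -0.042 0 0 -2; -0.2076 -0.016 -0.042 0 0 -2; -0.2076 -0.016 -0.042 0 0 -2"

```text
t: 12.3
tool_pos: [531.7, -295.5, 139.9]
tool_rot: [[0.203, 0.979, -0.0], [0.979, -0.203, 0.001], [0.001, -0.001, -1.0]]
wrist_force: [1.0, -0.2, -1.2]
width: 25.1
```

```bash
python3 plan.py did "-0.2076 -0.016 -0.042 0 0 -2"; python3 - <<'E'
from h import *
s=robot.observe(); print(s['t'],s['tool_pos'],np.round(s['wrist_force'],1),s['width'])
im=robot.get_image('side'); cv2.imwrite('pics/c3s.png',im)
yaw=np.radians(-11.8); sc=np.array([531.05,-295.95]); zb=s['tool_pos'][2]-99.5
ov('side',im,[(rect(*sc,yaw,16,21,34),(0,0,255),True),(rect(*sc,yaw,15,20,zb+20),(255,0,255),True)],(380,360),9,(75,65),'pics/c3.png')
E
```

```text
cmd [ 531.29 -296.92  140.1 ] yang -11.81
12.3 [ 531.66989719 -295.46948077  139.88972283] [ 1.  -0.2 -1.2] 25.148199162860013
```

View pics/c3.png

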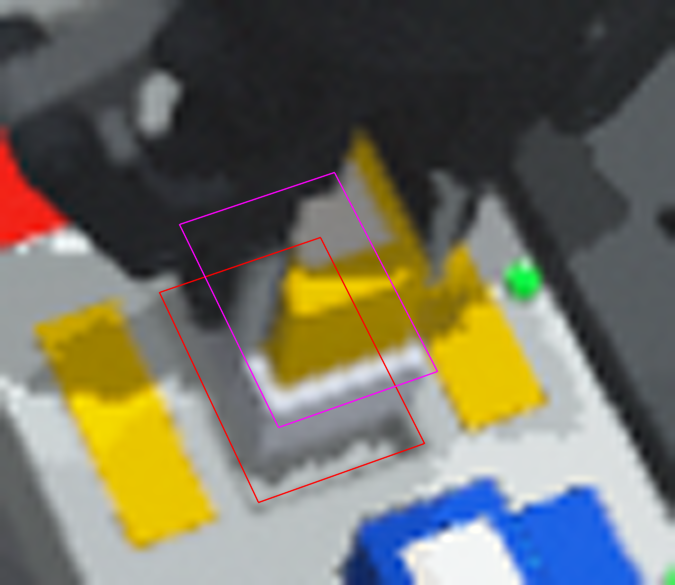

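>>> step_arm:
  targets: "-0.0005 0 0.001 0 0 0; -0.0005 0 0.003 0 0 0; -0.0005 0 0.006 0 0 0; -0.0005 0 0.009 0 0 0; -0.0005 0 0.009 0 0 0"

```text
t: 12.85
tool_pos: [530.8, -297.2, 130.4]
tool_rot: [[0.205, 0.979, -0.001], [0.979, -0.205, 0.001], [0.0, -0.001, -1.0]]
wrist_force: [-0.3, 1.1, -1.2]
width: 24.9
```

```bash
python3 plan.py did "-0.0005 0 0.009 0 0 0"; python3 - <<'E'
from h import *
s=robot.observe(); print(s['t'],s['tool_pos'],np.round(s['wrist_force'],1),s['width'])
im=robot.get_image('side'); cv2.imwrite('pics/c4s.png',im)
yaw=np.radians(-11.8); sc=np.array([531.05,-295.95]); zb=s['tool_pos'][2]-99.5
ov('side',im,[(rect(*sc,yaw,15,20,zb+20),(255,0,255),True)],(380,360),9,(75,65),'pics/c4.png')
E
```

```text
cmd [ 531.19 -297.41  131.1 ] yang -11.81
12.85 [ 530.81991519 -297.15461257  130.44551182] [-0.3  1.1 -1.2] 24.86182284618753
```

View pics/c4.png

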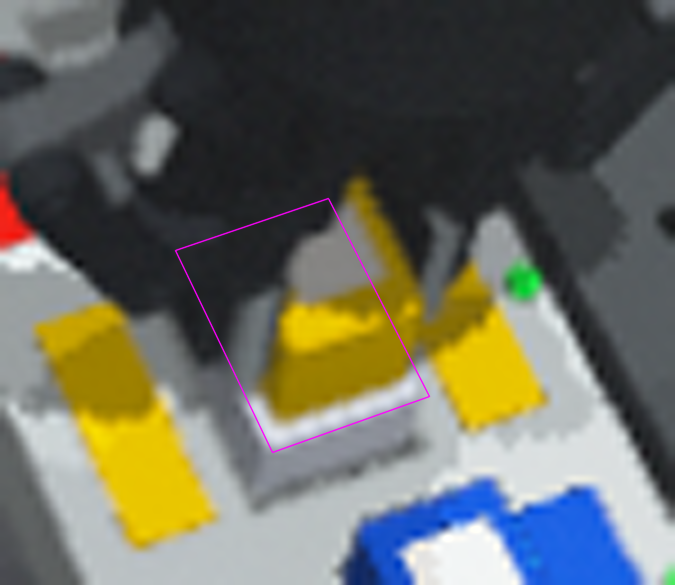

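Well aligned; continue down.

>>> step_arm:
  targets: "0 0 0.003 0 0 0; 0 0 0.006 0 0 0; 0 0 0.009 0 0 0; 0 0 0.011 0 0 0; 0 0 0.011 0 0 0; 0 0 0.011 0 0 0"

```text
t: 13.5
tool_pos: [531.1, -297.4, 120.0]
tool_rot: [[0.205, 0.979, -0.0], [0.979, -0.205, 0.0], [0.0, -0.0, -1.0]]
wrist_force: [-0.3, -0.6, -0.6]
width: 25.0
```

>>> step_arm:
  targets: "0 0 0.002 0 0 0; 0 0 0.0035 0 0 0; 0 0 0.0045 0 0 0; 0 0 0.005 0 0 0; 0 0 0.005 0 0 0"

```text
t: 14.0
tool_pos: [531.4, -297.5, 117.7]
tool_rot: [[0.205, 0.979, 0.002], [0.979, -0.205, -0.001], [-0.001, 0.002, -1.0]]
wrist_force: [-3.5, 2.2, 13.9]
width: 25.2
```

```bash
python3 plan.py did "0 0 0.016 0 0 0"; python3 - <<'E'
from h import *
s=robot.observe(); print(s['t'],s['tool_pos'],np.round(s['wrist_force'],1),s['width'])
im=robot.get_image('side'); cv2.imwrite('pics/c5s.png',im)
ov('side',im,[],(380,360),9,(75,65),'pics/c5.png')
E
```

```text
cmd [ 531.19 -297.41  115.1 ] yang -11.81
14.0 [ 531.36868785 -297.5421697   117.66229541] [-3.5  2.2 13.9] 25.196549155993257
```

View pics/c5.png

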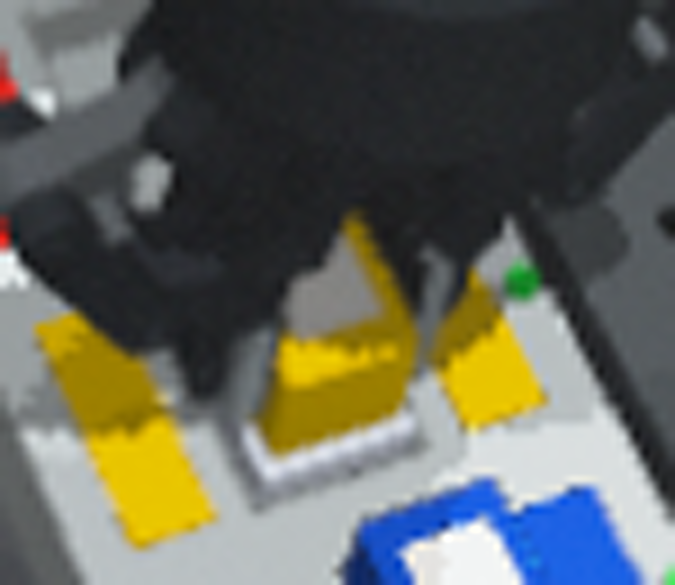

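>>> step_arm:
  targets: "0 0 -0.002 0 0 0; 0 0 -0.002 0 0 0; 0 0 -0.002 0 0 0; 0 0 -0.002 0 0 0; 0 0 -0.002 0 0 0; 0 0 -0.002 0 0 0; 0 0 -0.03 0 0 0; 0 0 -0.07 0 0 0; 0 0 -0.1 0 0 0; 0 0 -0.1 0 0 0; 0 0 -0.1 0 0 0"
  grip: 1

```text
t: 15.15
tool_pos: [531.6, -297.6, 215.7]
tool_rot: [[0.205, 0.979, 0.002], [0.979, -0.205, -0.001], [-0.001, 0.002, -1.0]]
wrist_force: [-0.3, -0.3, -1.1]
width: 85.1
```

```bash
python3 plan.py did "0 0 -0.1 0 0 0"; python3 - <<'E'
from h import *
s=robot.observe(); print(s['t'],s['tool_pos'],np.round(s['wrist_force'],1),s['width'])
ims={c:robot.get_image(c) for c in('side','top')}
for c in ims: cv2.imwrite(f'pics/d1_{c}.png',ims[c])
# bobbin: white top flange -> ellipse fit at z=40
for c,im in ims.items():
    hsv=cv2.cvtColor(im,cv2.COLOR_BGR2HSV); m=((hsv[...,1]<60)&(hsv[...,2]>130)).astype(np.uint8)
    m=rough(c,m,[600,2,35],26 if c=='side' else 20); cs,_=cv2.findContours(m,0,1); k=max(cs,key=cv2.contourArea)
    (e,ax,an)=cv2.fitEllipse(k); print(c,e,ax,cv2.contourArea(k),atz(c,e,40))
    for d in robot.tip_of('bobbin_mid',c): print(np.round(d['centre']),d['conf'])
ov('side',ims['side'],[],(310,230),5,(150,110),'pics/d1.png')
E
```

```text
cmd [ 531.19 -297.41  215.1 ] yang -11.81
15.15 [ 531.56946799 -297.63372758  215.74407559] [-0.3 -0.3 -1.1] 85.11722247366127
side (348.8966369628906, 263.9075622558594) (20.62740135192871, 27.791810989379883) 448.5 [598.69130776  -0.86471548  40.        ]
[600.   2.  20.] 0.9
[444. -98.  22.] 0.87
[ 530. -300.   -1.] 0.72
[716. 162.  20.] 0.58
top (325.09747314453125, 235.6201171875) (21.63640785217285, 24.366050720214844) 411.5 [597.15062584  -2.04846824  40.        ]
[447. -98.  24.] 0.91
[602.  -1.  17.] 0.88
[711. 167.  16.] 0.66
```

View pics/d1_side.png

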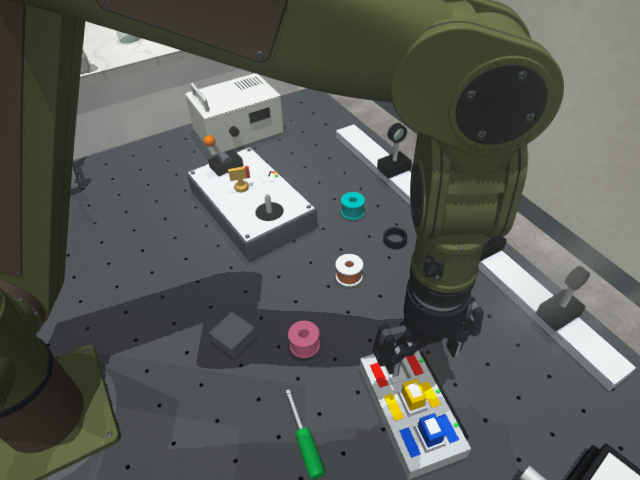

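View pics/d1_top.png

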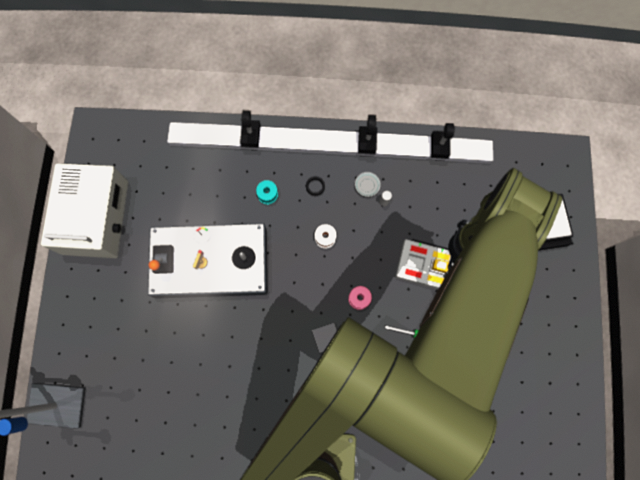

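```bash
python3 - <<'E'
from h import *
for c,org,S,L in(('top',(140,215),5.5,[(57,72),(683,50),(690,415),(48,435)]),('side',(180,120),5,[(345,138),(676,440),(325,598),(42,260)])):
    q=np.array([atz(c,(org[0]+a/S-.4,org[1]+b/S-.4),60) for a,b in L])[:,:2]
    print(c,q.round(1).tolist(),'centre',q.mean(0).round(1),'lens',[np.round(np.linalg.norm(q[i]-q[(i+1)%4]),0) for i in range(4)])
    # yaw: long edge vectors
    for v in (q[0]-q[1],q[3]-q[2]): print('y axis yaw',np.degrees(np.arctan2(-v[0],v[1])))
    for v in (q[0]-q[3],q[1]-q[2]): print('x axis yaw',np.degrees(np.arctan2(v[1],v[0])))
for c in('top','side'):
    im=cv2.imread(f'pics/d1_{c}.png'); g=cv2.cvtColor(im,cv2.COLOR_BGR2GRAY)
    m=rough(c,(g<70).astype(np.uint8),[520,202,60],22 if c=='side' else 14)
    m=cv2.morphologyEx(m,cv2.MORPH_CLOSE,np.ones((3,3),np.uint8))
    cs,_=cv2.findContours(m,0,1); k=max(cs,key=cv2.contourArea); e=cv2.fitEllipse(cv2.convexHull(k)); print(c,'disc',e,atz(c,e[0],60))
# bobbin silhouette fit (cylinder r28 z0..40)
T={}
for c in('top','side'):
    im=cv2.imread(f'pics/d1_{c}.png').astype(int); hsv=cv2.cvtColor(im.astype(np.uint8),cv2.COLOR_BGR2HSV)
    m=(((hsv[...,2]>115)|((hsv[...,1]>120)&(hsv[...,0]<20)&(hsv[...,2]>45)))).astype(np.uint8)
    m=rough(c,m,[600,0,20],24 if c=='side' else 18); cs,_=cv2.findContours(m,0,1); k=max(cs,key=cv2.contourArea)
    o=np.zeros_like(m); cv2.fillConvexPoly(o,cv2.convexHull(k),1); u=proj(c,[600,0,20])[0].astype(int)-30
    T[c]=(u,o[u[1]:u[1]+60,u[0]:u[0]+60].astype(float))
a=np.linspace(0,2*np.pi,48)
def cyl(x,y): return np.vstack([np.c_[x+28*np.cos(a),y+28*np.sin(a),np.full(48,z)] for z in(0,40)])
for cc in(['top'],['side'],['top','side']):
    r=minimize(lambda p:sum(np.abs(render(c,cyl(*p),T[c][0],(60,60))-T[c][1]).sum() for c in cc),[600,0],method='Nelder-Mead',options=dict(initial_simplex=[[600,0],[605,0],[600,5]])); print(cc,r.x,r.fun,[T[c][1].sum() for c in cc])
E
```

```text
top [[586.6, 450.9], [614.4, 157.2], [443.8, 140.6], [416.2, 433.6]] centre [515.3 295.6] lens [np.float64(295.0), np.float64(171.0), np.float64(294.0), np.float64(171.0)]
y axis yaw 5.421346928592925
y axis yaw 5.392063960521281
x axis yaw 5.800094389814556
x axis yaw 5.563271650175318
side [[584.1, 452.4], [613.6, 162.4], [442.4, 153.4], [417.6, 437.4]] centre [514.4 301.4] lens [np.float64(292.0), np.float64(171.0), np.float64(285.0), np.float64(167.0)]
y axis yaw 5.804794057650253
y axis yaw 4.990503017704315
x axis yaw 5.166452787702254
x axis yaw 3.0088850416767046
top disc ((243.3044891357422, 257.201171875), (20.980609893798828, 21.966995239257812), 71.81404876708984) [523.89409327 202.12920641  60.        ]
side disc ((269.1134033203125, 211.3582763671875), (17.11246109008789, 26.218364715576172), 83.45523071289062) [522.78012102 204.03537801  60.        ]
['top'] [601.13026083  -2.58049369] 43.29019607843138 [np.float64(468.0)]
['side'] [599.82878208   1.50964022] 35.97254901960785 [np.float64(833.0)]
['top', 'side'] [6.00217613e+02 5.93270547e-01] 107.10196078431373 [np.float64(468.0), np.float64(833.0)]
```

```bash
python3 plan.py go 600.3 -0.5 150 5.5;python3 plan.py go 600.3 -0.5 79 5.5
```

```text
ROW 0.3048 0.0069 0.0651 0.00 0.00 -17.31 rows>=6.2
ROW 0.3048 0.0069 0.1361 0.00 0.00 -17.31 rows>=6.7
```

>>> step_arm:
  targets: "0.05 0.001 0 0 0 -3; 0.1 0.002 0 0 0 -6; 0.15 0.003 0 0 0 -10; 0.2 0.005 0.02 0 0 -14; 0.24 0.006 0.04 0 0 -17.3; 0.28 0.007 0.055 0 0 -17.3; 0.3 0.007 0.065 0 0 -17.3; 0.305 0.007 0.08 0 0 -17.3; 0.305 0.007 0.09 0 0 -17.3; 0.305 0.007 0.09 0 0 -17.3; 0.305 0.007 0.09 0 0 -17.3"

```text
t: 16.45
tool_pos: [600.0, -1.0, 124.7]
tool_rot: [[-0.095, 0.996, -0.001], [0.996, 0.095, -0.0], [-0.0, -0.001, -1.0]]
wrist_force: [1.1, 0.5, 0.1]
width: 85.3
```

```bash
python3 plan.py did "0.305 0.007 0.09 0 0 -17.3" "600.3 -0.5 79 5.5"; python3 - <<'E'
from h import *
s=robot.observe(); print(s['t'],s['tool_pos'],np.round(s['wrist_force'],1),s['width'])
im=robot.get_image('side'); ov('side',im,[],(280,200),5,(140,110),'pics/d2.png')
E
```

```text
cmd [ 6.0045e+02 -3.0000e-01  1.2510e+02] yang 5.49
ROW -0.0002 -0.0002 0.0461 0.00 0.00 -0.01 rows>=0.9
16.45 [599.98740469  -1.0282514  124.67159904] [1.1 0.5 0.1] 85.29550207077563
```

View pics/d2.png

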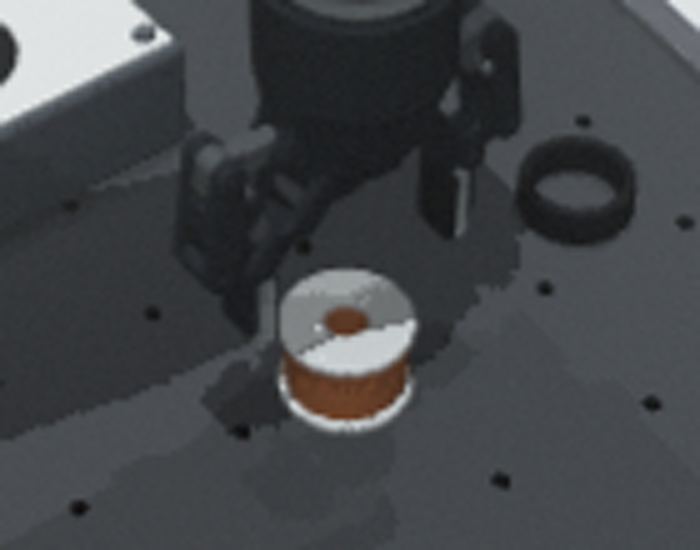

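>>> step_arm:
  targets: "0 0 0.015 0 0 0; 0 0 0.03 0 0 0; 0 0 0.042 0 0 0; 0 0 0.046 0 0 0; 0 0 0.046 0 0 0; 0 0 0.046 0 0 0"

```text
t: 17.1
tool_pos: [600.9, -0.5, 79.7]
tool_rot: [[-0.095, 0.995, 0.001], [0.995, 0.095, 0.0], [-0.0, 0.001, -1.0]]
wrist_force: [0.2, 0.2, 0.8]
width: 84.9
```

>>> step_arm:
  targets: "0 0 0 0 0 0; 0 0 0 0 0 0; 0 0 0 0 0 0; 0 0 0 0 0 0; 0 0 0 0 0 0; 0 0 0 0 0 0; 0 0 0 0 0 0"
  grip: -1
  force: 40

```text
t: 17.8
tool_pos: [601.0, -0.3, 80.0]
tool_rot: [[-0.096, 0.995, 0.002], [0.995, 0.096, -0.0], [-0.0, 0.002, -1.0]]
wrist_force: [-0.2, -1.0, 6.1]
width: 55.2
```

```bash
python3 plan.py did "0 0 0.046 0 0 0" "523.3 203 210 5.5"; python3 - <<'E'
from h import *
s=robot.observe(); print(s['t'],s['tool_pos'],np.round(s['wrist_force'],1),s['width'])
im=robot.get_image('side'); ov('side',im,[],(280,200),5,(140,110),'pics/d3.png')
E
```

```text
cmd [ 6.0045e+02 -3.0000e-01  7.9100e+01] yang 5.49
ROW 0.2098 -0.0573 -0.1309 0.00 0.00 -0.01 rows>=5.1
17.8 [ 6.00985555e+02 -2.72664145e-01  8.00451576e+01] [-0.2 -1.   6.1] 55.15675268878796
```

View pics/d3.png

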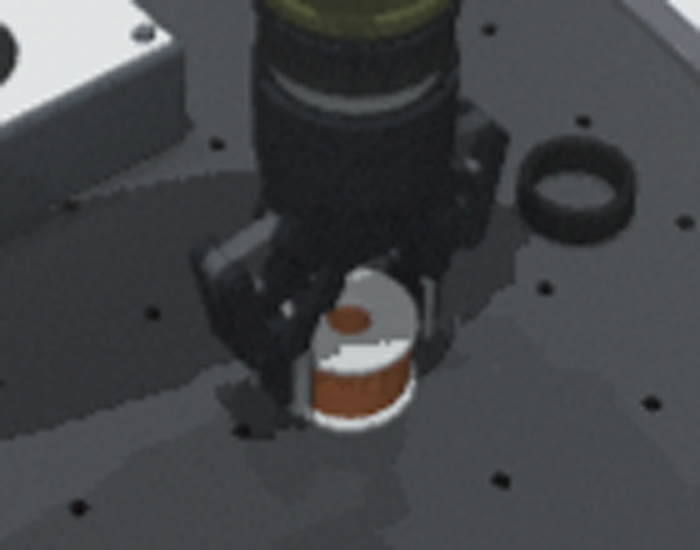

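>>> step_arm:
  targets: "0 0 -0.04 0 0 0; 0 0 -0.085 0 0 0; 0.02 -0.005 -0.12 0 0 0; 0.06 -0.015 -0.131 0 0 0; 0.105 -0.03 -0.131 0 0 0; 0.15 -0.042 -0.131 0 0 0; 0.185 -0.052 -0.131 0 0 0; 0.205 -0.056 -0.131 0 0 0; 0.21 -0.0573 -0.131 0 0 0; 0.21 -0.0573 -0.131 0 0 0; 0.21 -0.0573 -0.131 0 0 0; 0.21 -0.0573 -0.131 0 0 0"

```text
t: 19.05
tool_pos: [523.7, 202.1, 209.9]
tool_rot: [[-0.094, 0.996, -0.0], [0.996, 0.094, -0.0], [-0.0, -0.0, -1.0]]
wrist_force: [0.9, 0.4, -1.1]
width: 54.7
```

```bash
python3 plan.py did "0.21 -0.0573 -0.131 0 0 0"; python3 - <<'E'
from h import *
s=robot.observe(); print(s['t'],s['tool_pos'],np.round(s['wrist_force'],1),s['width'])
im=robot.get_image('side'); cv2.imwrite('pics/e1s.png',im)
a=np.linspace(0,2*np.pi,48); ring=lambda x,y,r,z:np.c_[x+r*np.cos(a),y+r*np.sin(a),np.full(48,z)]
x,y,z=s['tool_pos']; zb=z-80
S=(522.8,204.0)
ov('side',im,[(ring(x,y,28,zb),(255,0,255),True),(ring(x,y,28,zb+40),(255,0,255),True),(ring(*S,28,60),(0,255,0),True),(np.array([[*S,60],[*S,110]]),(0,0,255),False)],(210,110),5,(130,120),'pics/e1.png')
it=robot.get_image('top'); ov('top',it,[],(140,190),4,(190,130),'pics/e1t.png')
E
```

```text
cmd [523.32 203.25 210.1 ] yang 5.49
19.05 [523.69671713 202.13798026 209.94539343] [ 0.9  0.4 -1.1] 54.736554502922885
```

View pics/e1.png

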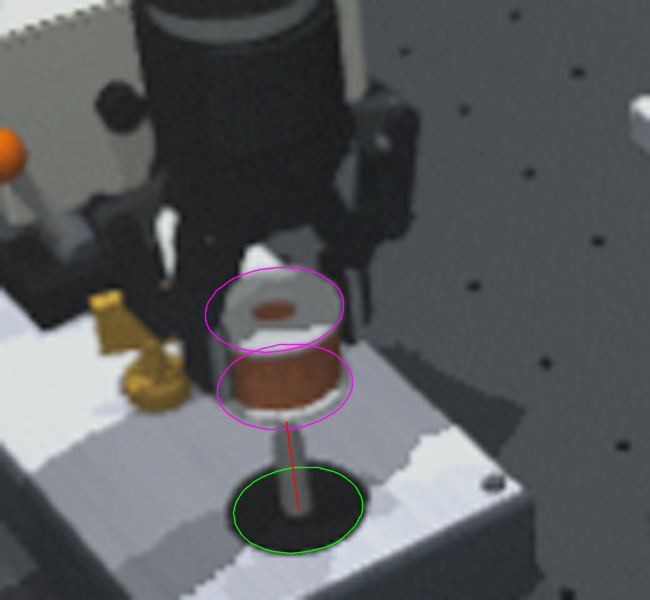

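View pics/e1t.png

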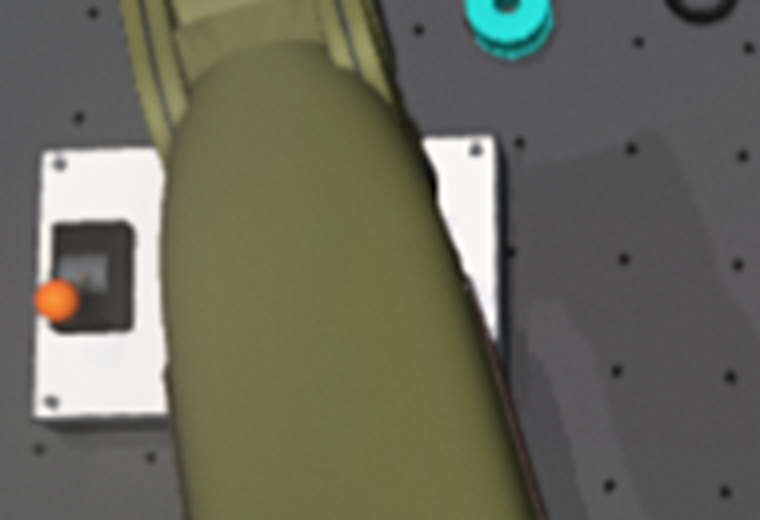

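>>> step_arm:
  targets: "0 0 0.008 0 0 0; 0 0 0.016 0 0 0; 0 0 0.022 0 0 0; 0 0 0.026 0 0 0; 0 0 0.03 0 0 0; 0 0 0.034 0 0 0; 0 0 0.034 0 0 0"

```text
t: 19.85
tool_pos: [523.0, 203.2, 175.5]
tool_rot: [[-0.096, 0.995, -0.001], [0.995, 0.096, -0.0], [-0.0, -0.001, -1.0]]
wrist_force: [0.7, -0.8, -1.3]
width: 54.7
```

```bash
python3 plan.py did "0 0 0.034 0 0 0"; python3 - <<'E'
from h import *
s=robot.observe(); print(s['t'],s['tool_pos'],np.round(s['wrist_force'],1),s['width'])
im=robot.get_image('side'); cv2.imwrite('pics/e2s.png',im)
a=np.linspace(0,2*np.pi,48); ring=lambda x,y,r,z:np.c_[x+r*np.cos(a),y+r*np.sin(a),np.full(48,z)]
x,y,z=s['tool_pos']; zb=z-80
ov('side',im,[(ring(x,y,28,zb),(255,0,255),True),(ring(x,y,28,zb+40),(255,0,255),True),(ring(522.8,204,9,zb+40),(0,255,0),True),(ring(522.8,204,28,zb+40),(0,255,0),True)],(210,110),5,(130,120),'pics/e2.png')
E
```

```text
cmd [523.32 203.25 176.1 ] yang 5.49
19.85 [522.9866669  203.17539572 175.50202643] [ 0.7 -0.8 -1.3] 54.72631240738268
```

View pics/e2.png

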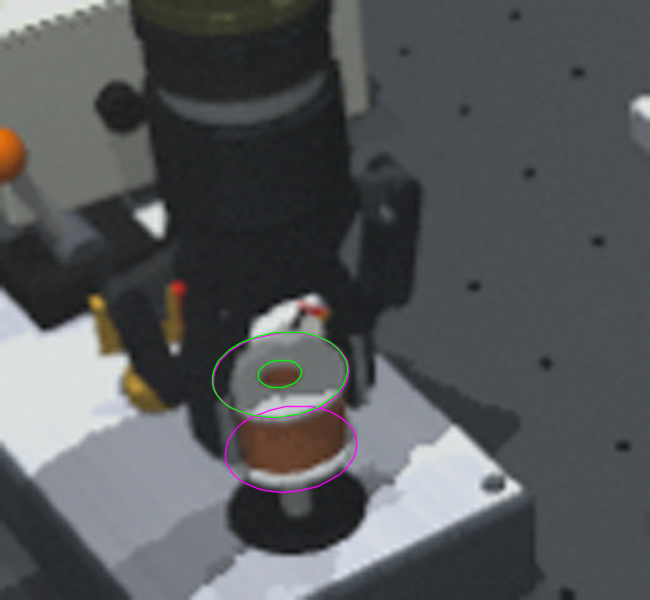

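>>> step_arm:
  targets: "0 0 0.006 0 0 0; 0 0 0.012 0 0 0; 0 0 0.018 0 0 0; 0 0 0.024 0 0 0; 0 0 0.029 0 0 0; 0 0 0.031 0 0 0; 0 0 0.031 0 0 0"

```text
t: 20.6
tool_pos: [523.1, 203.1, 144.6]
tool_rot: [[-0.096, 0.995, -0.001], [0.995, 0.096, -0.0], [-0.0, -0.001, -1.0]]
wrist_force: [-0.5, 0.0, 0.1]
width: 54.5
```

>>> step_arm:
  targets: "0 0 0.002 0 0 0; 0 0 0.004 0 0 0; 0 0 0.005 0 0 0; 0 0 0.006 0 0 0; 0 0 0.006 0 0 0"

```text
t: 21.1
tool_pos: [523.3, 203.2, 140.0]
tool_rot: [[-0.096, 0.995, 0.001], [0.995, 0.096, 0.0], [0.0, 0.001, -1.0]]
wrist_force: [-2.4, -0.9, 5.4]
width: 55.0
```

>>> step_arm:
  targets: "0 0 -0.0005 0 0 0; 0 0 -0.0005 0 0 0; 0 0 -0.0005 0 0 0; 0 0 -0.0005 0 0 0; 0 0 -0.0005 0 0 0; 0 0 -0.03 0 0 0; 0 0 -0.07 0 0 0; 0 0 -0.1 0 0 0; 0 0 -0.1 0 0 0; 0 0 -0.1 0 0 0"
  grip: 1

```text
t: 22.1
tool_pos: [523.7, 203.4, 239.7]
tool_rot: [[-0.096, 0.995, 0.002], [0.995, 0.096, 0.001], [0.0, 0.002, -1.0]]
wrist_force: [-0.4, 0.4, 0.6]
width: 85.7
```

```bash
python3 plan.py did "0 0 0.037 0 0 0";python3 plan.py did "0 0 -0.1 0 0 0"; python3 - <<'E'
from h import *
s=robot.observe(); print(s['t'],s['tool_pos'],np.round(s['wrist_force'],1),s['width'],s['q'])
im=robot.get_image('side'); cv2.imwrite('pics/f1_side.png',im)
ov('side',im,[],(180,110),5,(150,120),'pics/f1.png')
E
```

```text
cmd [523.32 203.25 139.1 ] yang 5.49
cmd [523.32 203.25 239.1 ] yang 5.49
22.1 [523.71397617 203.40868073 239.6995039 ] [-0.4  0.4  0.6] 85.66206213297357 [ 2.12266976e+01  2.03405462e+01 -9.84458756e+00  5.97096311e+01
 -1.59021189e-03  1.05736580e+02]
```

View pics/f1.png

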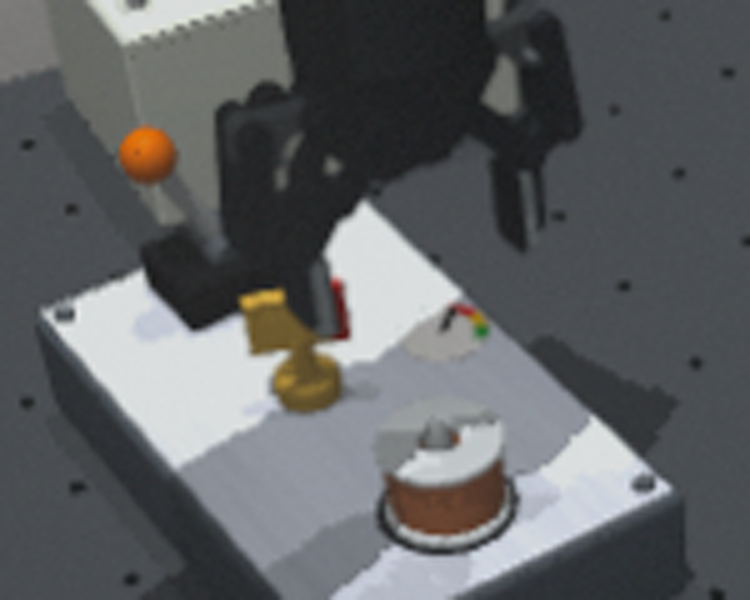

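```bash
python3 - <<'E'
from h import *
ims={c:cv2.imread(f'pics/n_{c}.png') for c in('side','top')}
T={}
for c in ims:
    im=ims[c]; m=hue(im,0,30,100,50); m=rough(c,m,[513,309,105],18 if c=='side' else 14)
    # wing only: cut knob by z? use red end + full
    r=rough(c,hue(im,0,6,120,60)|hue(im,174,180,120,60),[520,309,105],16); M=cv2.moments(r,True); rc=(M['m10']/M['m00'],M['m01']/M['m00']); print(c,'red end',M['m00'],rc,atz(c,rc,105))
    ov(c,im,[],tuple((proj(c,[513,309,95])[0]-20).astype(int)),14,(40,40),f'pics/k_{c}.png'); print((proj(c,[513,309,95])[0]-20).astype(int))
E
```

```text
side red end 31.0 (246.93548387096774, 171.38709677419354) [520.60299617 303.90263199 105.        ]
[223 154]
top red end 5.0 (199.8, 251.6) [522.92255446 304.22101574 105.        ]
[178 236]
```

View pics/k_top.png

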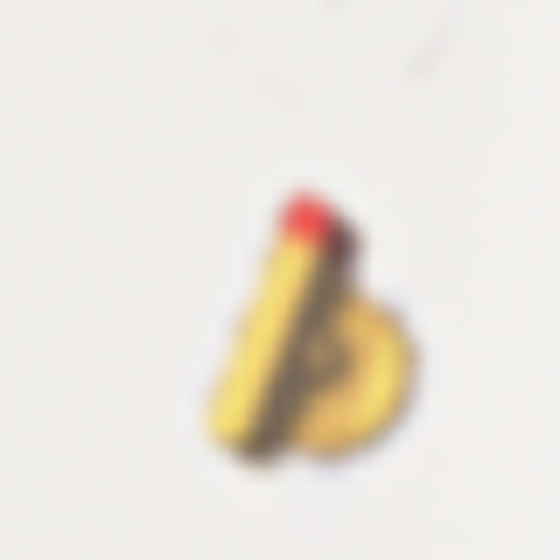

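View pics/k_side.png

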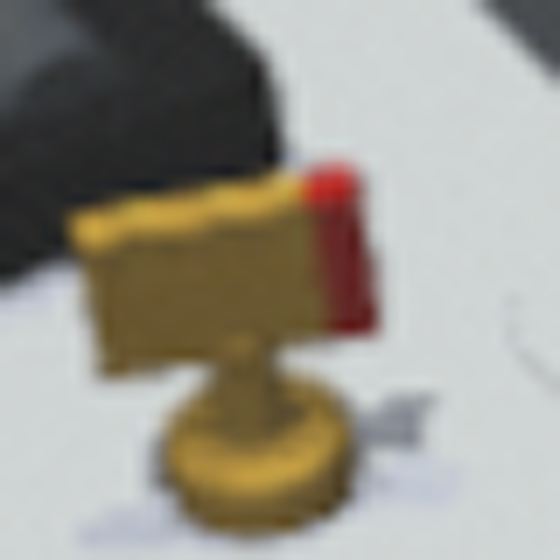

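```bash
python3 - <<'E'
from h import *
for c,o,a,b in(('top',(178,236),(308,198),(230,432)),('side',(223,154),(345,180),(82,228))):
    A,B=[atz(c,(o[0]+p[0]/14-.46,o[1]+p[1]/14-.46),118)[:2] for p in(a,b)]
    print(c,A,B,'mid',(A+B)/2,'len',np.linalg.norm(A-B),'yaw',np.degrees(np.arctan2(*(A-B)[::-1])))
E
```

```text
top [525.10824755 302.4297254 ] [483.1542013  311.65243407] mid [504.13122443 307.04107973] len 42.95579532989549 yaw -12.398063334785999
side [523.00795051 303.76520866] [482.40786328 314.52088222] mid [502.7079069  309.14304544] len 42.000614235247426 yaw -14.83781017245608
```

```bash
python3 plan.py go 503.5 308 235 105.5
```

```text
ROW 0.1062 -0.0097 0.0041 -0.00 -0.00 -100.01 rows>=11.6
```

>>> step_arm:
  targets: "0.02 -0.002 0 0 0 -8; 0.04 -0.004 0 0 0 -16; 0.06 -0.006 0 0 0 -25; 0.08 -0.008 0 0 0 -33; 0.1 -0.0097 0 0 0 -42; 0.1062 -0.0097 0 0 0 -50; 0.1062 -0.0097 0 0 0 -58; 0.1062 -0.0097 0 0 0 -67; 0.1062 -0.0097 0 0 0 -75; 0.1062 -0.0097 0 0 0 -83; 0.1062 -0.0097 0 0 0 -92; 0.1062 -0.0097 0 0 0 -100"

```text
t: 23.35
tool_pos: [502.5, 307.5, 236.8]
tool_rot: [[-0.962, -0.273, -0.004], [-0.273, 0.962, -0.002], [0.004, -0.001, -1.0]]
wrist_force: [-0.5, 0.0, -0.8]
width: 85.1
```

>>> step_arm:
  targets: "0 0 0 0 0 -8; 0 0 0 0 0 -16; 0 0 0 0 0 -24; 0 0 0 0 0 -32; 0 0 0 0 0 -40; 0 0 0 0 0 -48; 0 0 0 0 0 -56; 0 0 0 0 0 -64; 0 0 0 0 0 -72; 0 0 0 0 0 -80; 0 0 0 0 0 -80; 0 0 0 0 0 -80"
  grip: -0.2

```text
t: 24.55
tool_pos: [502.9, 307.6, 237.7]
tool_rot: [[0.093, -0.996, -0.002], [-0.996, -0.093, -0.001], [0.001, 0.002, -1.0]]
wrist_force: [-0.1, 0.4, -0.0]
width: 34.2
```

```bash
python3 plan.py did "0.1062 -0.0097 0 0 0 -100"; python3 plan.py did "0 0 0 0 0 -80" "503.5 308 162 256.5"; python3 - <<'E'
from h import *
s=robot.observe(); print(s['t'],s['tool_pos'],np.round(s['q'],1),s['width'])
im=robot.get_image('side'); ov('side',im,[],(180,80),5,(150,120),'pics/g1.png'); cv2.imwrite('pics/g1_side.png',im)
E
```

```text
cmd [503.5  308.04 239.1 ] yang 105.49
cmd [503.5  308.04 239.1 ] yang -174.51
ROW 0.0000 0.0000 0.0771 0.00 0.00 -71.01 rows>=8.3
24.55 [502.87946623 307.63976376 237.67276085] [ 31.5  23.2  -5.7  61.3  -0.  -63.9] 34.171913276782426
```

View pics/g1.png

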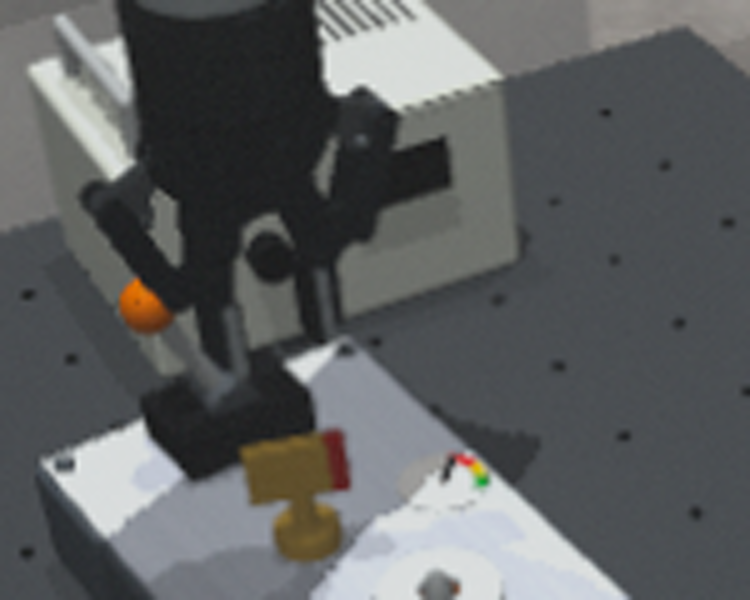

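>>> step_arm:
  targets: "0 0 0 0 0 -8; 0 0 0 0 0 -16; 0 0 0 0 0 -24; 0 0 0 0 0 -32; 0 0 0 0 0 -40; 0 0 0 0 0 -48; 0 0 0 0 0 -56; 0 0 0.005 0 0 -64; 0 0 0.02 0 0 -71; 0 0 0.03 0 0 -71; 0 0 0.035 0 0 -71; 0 0 0.035 0 0 -71"

```text
t: 25.8
tool_pos: [502.9, 307.7, 203.0]
tool_rot: [[0.972, -0.236, -0.002], [-0.236, -0.972, -0.001], [-0.002, 0.002, -1.0]]
wrist_force: [-0.0, 0.0, 0.4]
width: 34.1
```

```bash
python3 plan.py did "0 0 0.035 0 0 -71" "503.5 308 162 256.5"; python3 - <<'E'
from h import *
s=robot.observe(); print(s['t'],s['tool_pos'],np.round(s['q'],1),s['width'])
im=robot.get_image('side'); ov('side',im,[],(190,90),6,(110,95),'pics/g2.png'); cv2.imwrite('pics/g2_side.png',im)
im=robot.get_image('top'); ov('top',im,[],(140,190),5,(140,110),'pics/g2t.png')
E
```

```text
cmd [503.5  308.04 204.1 ] yang -103.51
ROW 0.0000 0.0000 0.0421 0.00 0.00 -0.01 rows>=0.8
25.8 [502.91184628 307.69143657 203.03437796] [  31.5   24.5   -9.    56.6   -0.  -134.9] 34.10675729877237
```

View pics/g2.png

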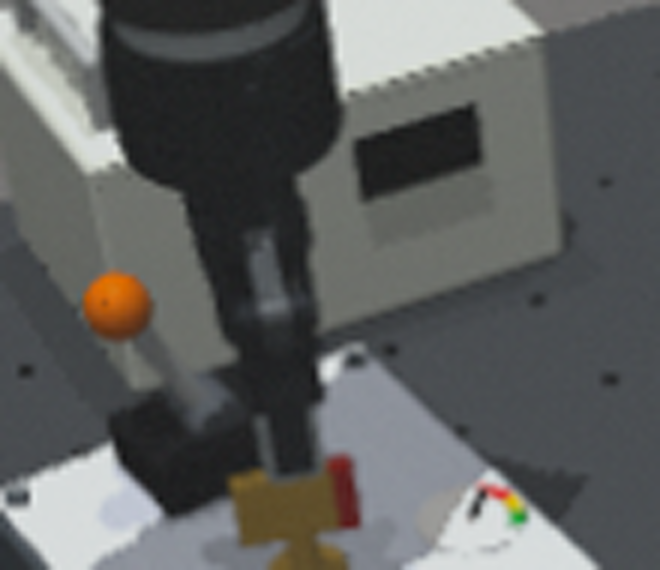

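View pics/g2t.png

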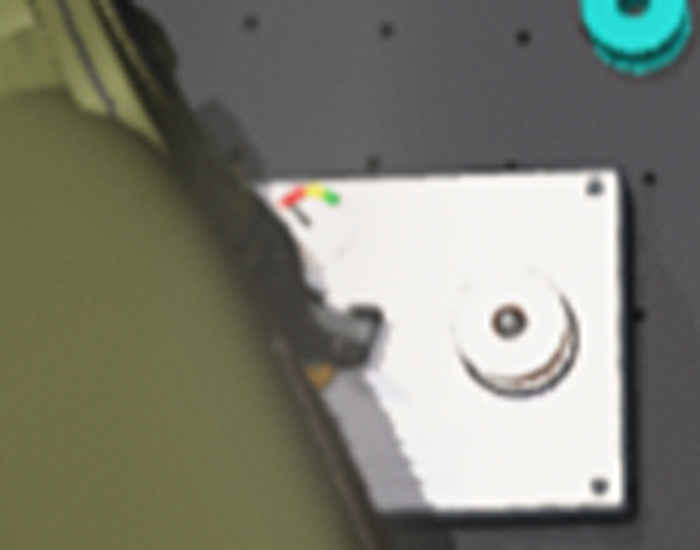

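>>> step_arm:
  targets: "0 0 0.01 0 0 0; 0 0 0.02 0 0 0; 0 0 0.03 0 0 0; 0 0 0.038 0 0 0; 0 0 0.042 0 0 0; 0 0 0.042 0 0 0; 0 0 0.042 0 0 0"

```text
t: 26.6
tool_pos: [503.6, 308.1, 162.1]
tool_rot: [[0.972, -0.234, 0.0], [-0.234, -0.972, 0.0], [0.0, -0.0, -1.0]]
wrist_force: [0.1, -0.4, 0.4]
width: 34.3
```

```bash
python3 plan.py did "0 0 0.042 0 0 0"; python3 - <<'E'
from h import *
s=robot.observe(); print(s['t'],s['tool_pos'],np.round(s['wrist_force'],1),s['width'])
im=robot.get_image('side'); ov('side',im,[],(190,110),7,(100,80),'pics/g3.png')
E
```

```text
cmd [503.5  308.04 162.1 ] yang -103.51
26.6 [503.56337005 308.09635188 162.13125615] [ 0.1 -0.4  0.4] 34.29417351350301
```

View pics/g3.png

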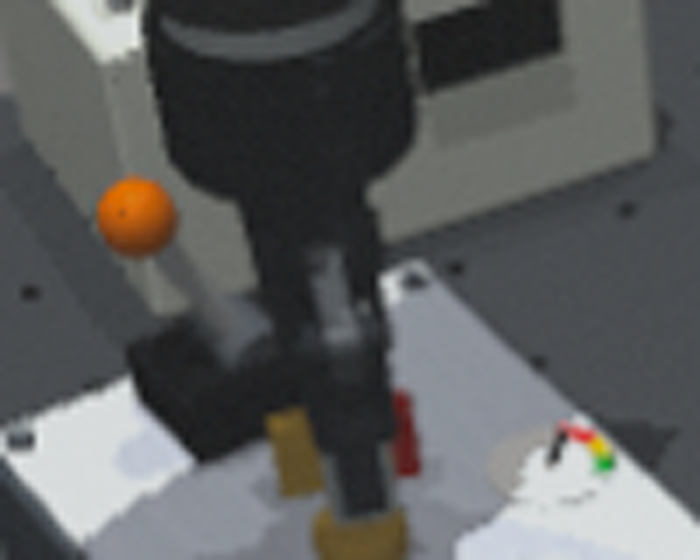

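Straddling. Close gently and see any lateral force.

>>> step_arm:
  targets: "0 0 0 0 0 0; 0 0 0 0 0 0; 0 0 0 0 0 0; 0 0 0 0 0 0; 0 0 0 0 0 0; 0 0 0 0 0 0"
  grip: -1
  force: 40

```text
t: 27.25
tool_pos: [504.0, 309.1, 162.8]
tool_rot: [[0.972, -0.233, 0.001], [-0.233, -0.972, 0.003], [0.001, -0.003, -1.0]]
wrist_force: [0.4, 4.4, 1.4]
width: 7.0
```

```bash
python3 - <<'E'
from h import *
s=robot.observe(); print(s['t'],s['tool_pos'],np.array(s['tool_rot']).round(3).tolist(),np.round(s['wrist_force'],1),np.round(s['ft_torque'],2),s['width'])
E
```

```text
27.25 [504.03400919 309.11516563 162.7569988 ] [[0.972, -0.233, 0.001], [-0.233, -0.972, 0.003], [0.001, -0.003, -1.0]] [0.4 4.4 1.4] [ 1.03 -0.03 -0.03] 6.9992135517507155
```

>>> step_arm:
  targets: "0 -0.0013 0 0 0 0; 0 -0.0013 0 0 0 4; 0 -0.0013 0 0 0 8; 0 -0.0013 0 0 0 14; 0 -0.0013 0 0 0 20; 0 -0.0013 0 0 0 26; 0 -0.0013 0 0 0 32; 0 -0.0013 0 0 0 38; 0 -0.0013 0 0 0 44; 0 -0.0013 0 0 0 44; 0 -0.0013 0 0 0 44"

```text
t: 28.35
tool_pos: [503.5, 308.5, 162.7]
tool_rot: [[0.537, -0.844, -0.0], [-0.844, -0.537, -0.002], [0.001, 0.001, -1.0]]
wrist_force: [-2.0, 0.1, 5.3]
width: 7.2
```

```bash
python3 plan.py did "0 -0.0013 0 0 0 44"; cat > st.py <<'E'
from h import *
import sys
s=robot.observe(); R=np.array(s['tool_rot']); print(round(s['t'],2),np.round(s['tool_pos'],1),'yang %.1f'%np.degrees(np.arctan2(R[1,1],R[0,1])),'F',np.round(s['wrist_force'],1),'M',np.round(s['ft_torque'],2),'w %.1f'%s['width'],'q',np.round(s['q'],1))
print('tool-frame F',np.round(R.T@np.array(s['wrist_force']),1),'M',np.round(R.T@np.array(s['ft_torque']),2),'eff6',round(s['effort'][5],3))
if len(sys.argv)>1:
    im=robot.get_image('side'); cv2.imwrite(f'pics/{sys.argv[1]}_s.png',im); ov('side',im,[],(190,110),6,(120,95),f'pics/{sys.argv[1]}.png')
E
python3 st.py h1
```

```text
cmd [503.8 309.3 162.1] yang -147.51
28.35 [503.5 308.5 162.7] yang -147.5 F [-2.   0.1  5.3] M [ 0.14  0.32 -0.1 ] w 7.2 q [ 31.5  26.4 -12.4  51.2  -0.1 -90.9]
tool-frame F [-1.1  1.6 -5.3] M [-0.19 -0.29  0.1 ] eff6 -0.067
```

View pics/h1.png

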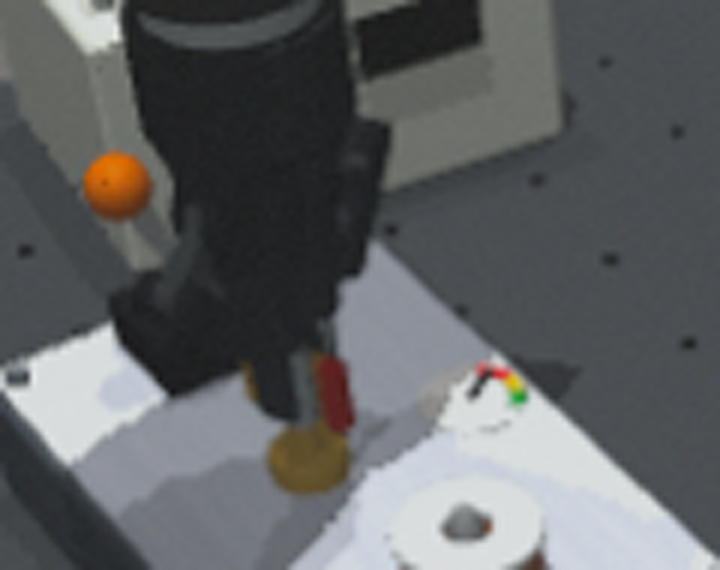

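>>> step_arm:
  targets: "0 0 0 0 0 8; 0 0 0 0 0 16; 0 0 0 0 0 24; 0 0 0 0 0 32; 0 0 0 0 0 40; 0 0 0 0 0 48; 0 0 0 0 0 56; 0 0 0 0 0 64; 0 0 0 0 0 72; 0 0 0 0 0 80; 0 0 0 0 0 86; 0 0 0 0 0 86"

```text
t: 29.6
tool_pos: [501.7, 308.9, 162.6]
tool_rot: [[-0.805, -0.594, -0.004], [-0.594, 0.805, -0.001], [0.003, 0.002, -1.0]]
wrist_force: [-6.1, 2.4, 8.7]
width: 7.3
```

```bash
python3 plan.py did "0 0 0 0 0 86"; python3 st.py h2
```

```text
cmd [503.8 309.3 162.1] yang 126.49
29.6 [501.7 308.9 162.6] yang 126.4 F [-6.1  2.4  8.7] M [ 0.44  1.1  -0.07] w 7.3 q [ 31.6  26.4 -12.5  51.3   0.1  -4.9]
tool-frame F [ 3.5  5.6 -8.6] M [-1.01  0.62  0.07] eff6 0.32
```

>>> step_arm:
  targets: "0.0018 0.001 -0.0005 0 0 2; 0.0018 0.001 -0.0005 0 0 10; 0.0018 0.001 -0.0005 0 0 18; 0.0018 0.001 -0.0005 0 0 26; 0.0018 0.001 -0.0005 0 0 34; 0.0018 0.001 -0.0005 0 0 42; 0.0018 0.001 -0.0005 0 0 50; 0.0018 0.001 -0.0005 0 0 58; 0.0018 0.001 -0.0005 0 0 66; 0.0018 0.001 -0.0005 0 0 74; 0.0018 0.001 -0.0005 0 0 82; 0.0018 0.001 -0.0005 0 0 82"

```text
t: 30.85
tool_pos: [501.6, 310.5, 162.8]
tool_rot: [[-0.7, 0.714, -0.0], [0.714, 0.7, 0.003], [0.003, 0.002, -1.0]]
wrist_force: [-0.2, 6.9, -0.0]
width: 7.4
```

```bash
python3 plan.py did "0.0018 0.001 -0.0005 0 0 82"; python3 st.py h3
```

```text
cmd [501.76 309.03 162.6 ] yang 44.49
30.85 [501.6 310.5 162.8] yang 44.4 F [-0.2  6.9 -0. ] M [ 1.37  0.11 -0.13] w 7.4 q [ 31.7  26.3 -12.6  51.    0.2  77.3]
tool-frame F [5.1 4.6 0. ] M [-0.88  1.06  0.13] eff6 0.44
```

View pics/h3.png

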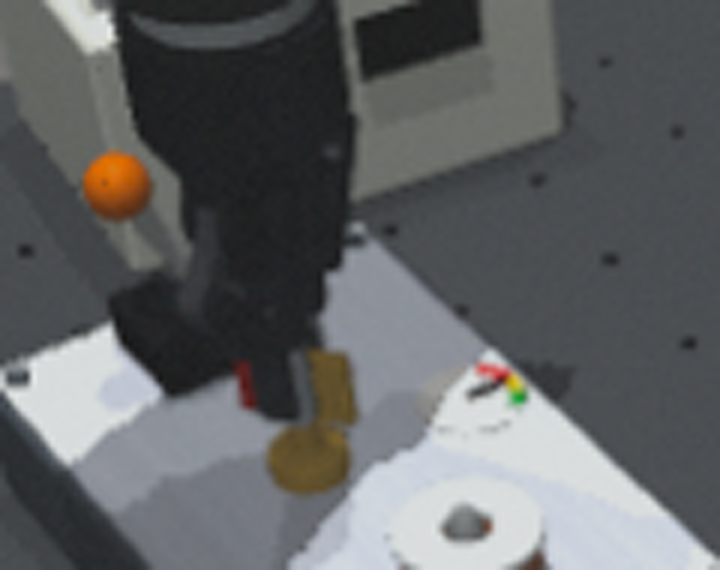

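>>> step_arm:
  targets: "0.0011 0.0011 0 0 0 4; 0.0011 0.0011 0 0 0 12; 0.0011 0.0011 0 0 0 20; 0.0011 0.0011 0 0 0 28; 0.0011 0.0011 0 0 0 36; 0.0011 0.0011 0 0 0 44; 0.0011 0.0011 0 0 0 52; 0.0011 0.0011 0 0 0 60; 0.0011 0.0011 0 0 0 68; 0.0011 0.0011 0 0 0 76; 0.0011 0.0011 0 0 0 84; 0.0011 0.0011 0 0 0 84"

```text
t: 32.1
tool_pos: [503.3, 310.9, 162.8]
tool_rot: [[0.638, 0.77, 0.003], [0.77, -0.638, 0.0], [0.002, 0.002, -1.0]]
wrist_force: [4.2, 2.3, -1.7]
width: 7.5
```

```bash
python3 plan.py did "0.0011 0.0011 0 0 0 84"; python3 st.py h4
```

```text
cmd [501.77 310.59 162.6 ] yang -39.51
32.1 [503.3 310.9 162.8] yang -39.6 F [ 4.2  2.3 -1.7] M [ 0.78 -0.69 -0.01] w 7.5 q [ 3.170e+01  2.640e+01 -1.250e+01  5.100e+01 -1.000e-01  1.614e+02]
tool-frame F [4.4 1.7 1.7] M [-0.03  1.04  0.02] eff6 0.444
```

View pics/h4.png

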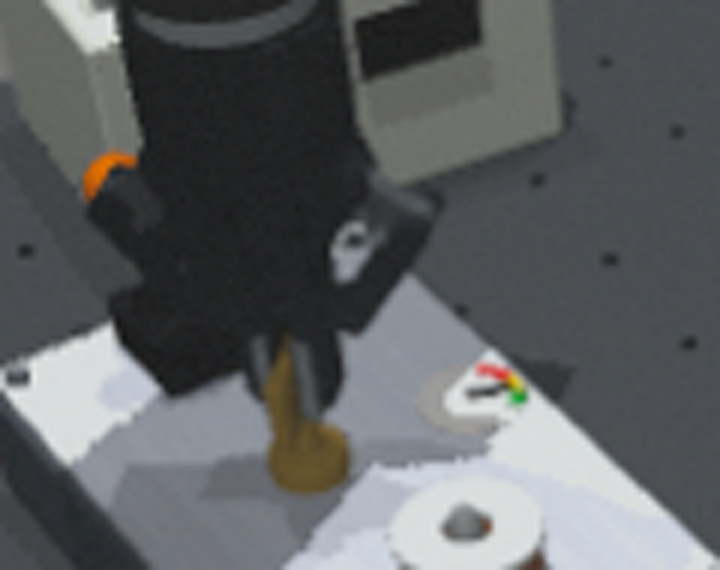

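>>> step_arm:
  targets: "0 0 0 0 0 0; 0 0 0 0 0 0; 0 0 0 0 0 0; 0 0 -0.015 0 0 0; 0 0 -0.035 0 0 0; 0 0 -0.045 0 0 0; 0 0 -0.045 0 0 -8; 0 0 -0.045 0 0 -16; 0 0 -0.045 0 0 -24; 0 0 -0.045 0 0 -32; 0 0 -0.045 0 0 -40; 0 0 -0.045 0 0 -48"
  grip: -0.2

```text
t: 33.35
tool_pos: [501.4, 310.2, 207.3]
tool_rot: [[-0.153, 0.988, -0.001], [0.988, 0.153, -0.001], [-0.001, -0.001, -1.0]]
wrist_force: [-0.7, 0.2, -0.4]
width: 34.2
```

```bash
python3 plan.py did "0 0 -0.045 0 0 -48" "502.6 309.8 207.6 90"; python3 st.py h5
```

```text
cmd [501.77 310.59 207.6 ] yang 8.49
ROW -0.0009 0.0007 0.0000 0.00 0.00 -81.51 rows>=9.5
33.35 [501.4 310.2 207.3] yang 8.8 F [-0.7  0.2 -0.4] M [-0.06  0.02 -0.02] w 34.2 q [ 31.8  24.3  -8.7  57.1  -0.  112.9]
tool-frame F [ 0.3 -0.6  0.4] M [ 0.03 -0.06  0.02] eff6 1.149
```

View pics/h5.png

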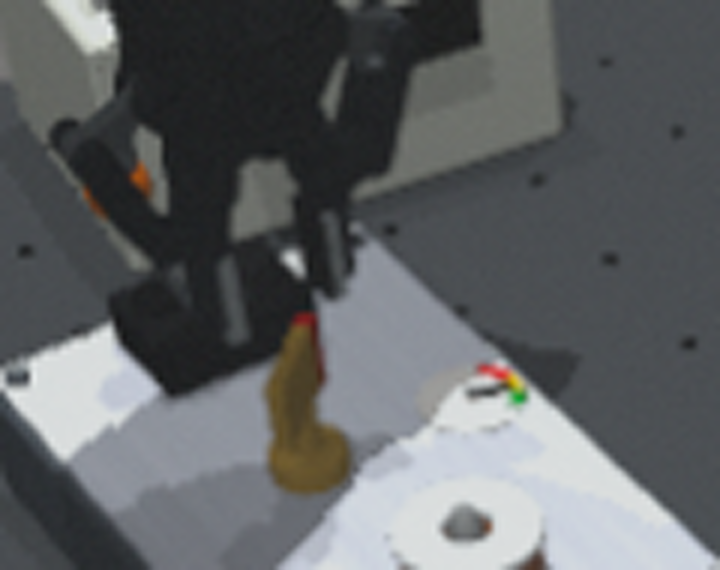

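>>> step_arm:
  targets: "-0.0009 0.0007 0 0 0 -8; -0.0009 0.0007 0 0 0 -16; -0.0009 0.0007 0 0 0 -24; -0.0009 0.0007 0 0 0 -32; -0.0009 0.0007 0 0 0 -40; -0.0009 0.0007 0 0 0 -48; -0.0009 0.0007 0 0 0 -56; -0.0009 0.0007 0 0 0 -64; -0.0009 0.0007 0 0 0 -72; -0.0009 0.0007 0 0 0 -80; -0.0009 0.0007 0 0 0 -80"

```text
t: 34.5
tool_pos: [502.4, 309.5, 207.4]
tool_rot: [[-1.0, 0.029, -0.0], [0.029, 1.0, -0.001], [0.0, -0.001, -1.0]]
wrist_force: [0.1, -0.0, 1.3]
width: 33.9
```

>>> step_arm:
  targets: "0 0 0 0 0 -8; 0 0 0 0 0 -16; 0 0 0 0 0 -24; 0 0 0 0 0 -32; 0 0 0 0 0 -40; 0 0 0 0 0 -48; 0 0 0 0 0 -52; 0 0 0.01 0 0 -52; 0 0 0.022 0 0 -52; 0 0 0.034 0 0 -52; 0 0 0.044 0 0 -52; 0 0 0.044 0 0 -52"

```text
t: 35.7
tool_pos: [501.3, 309.0, 161.1]
tool_rot: [[-0.637, -0.771, -0.004], [-0.771, 0.637, -0.002], [0.004, 0.001, -1.0]]
wrist_force: [-0.6, -0.1, -0.8]
width: 34.0
```

```bash
python3 plan.py did "-0.0009 0.0007 0 0 0 -80";python3 plan.py did "0 0 0.044 0 0 -52" ; python3 st.py h6
```

```text
cmd [502.6 309.8 207.6] yang 88.49
cmd [502.6 309.8 163.6] yang 140.49
35.7 [501.3 309.  161.1] yang 140.4 F [-0.6 -0.1 -0.8] M [-0.   -0.    0.04] w 34.0 q [ 31.6  26.5 -12.6  51.2  -0.  -18.8]
tool-frame F [0.4 0.5 0.8] M [ 0.   -0.   -0.04] eff6 0.008
```

View pics/h6.png

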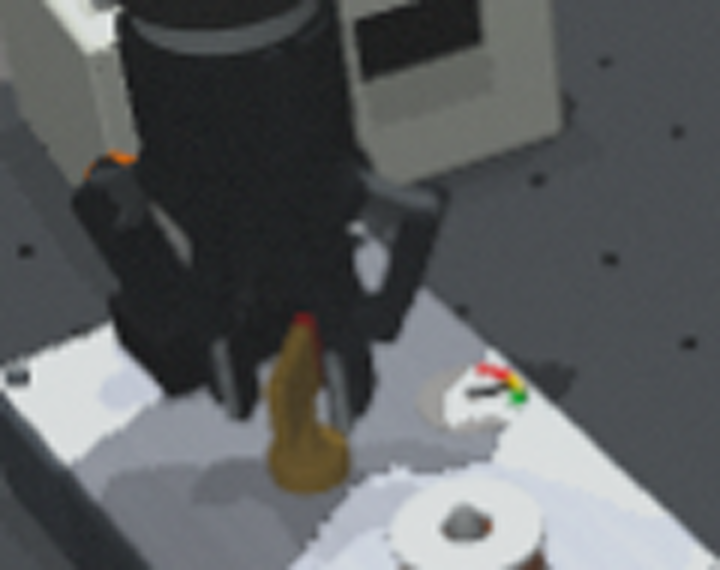

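Grip and wind on.

>>> step_arm:
  targets: "0 0 0 0 0 0; 0 0 0 0 0 0; 0 0 0 0 0 0; 0 0 0 0 0 0; 0 0 0 0 0 0; 0 0 0 0 0 8; 0 0 0 0 0 16; 0 0 0 0 0 24; 0 0 0 0 0 32; 0 0 0 0 0 40; 0 0 0 0 0 48; 0 0 0 0 0 48"
  grip: -1
  force: 50

```text
t: 36.95
tool_pos: [503.0, 309.7, 164.3]
tool_rot: [[-0.999, -0.043, 0.001], [-0.043, 0.999, 0.0], [-0.001, -0.0, -1.0]]
wrist_force: [-0.4, -0.8, 5.4]
width: 7.0
```

```bash
python3 plan.py did "0 0 0 0 0 48"; python3 st.py h7
```

```text
cmd [502.6 309.8 163.6] yang 92.49
36.95 [503.  309.7 164.3] yang 92.5 F [-0.4 -0.8  5.4] M [-0.44  0.11 -0.05] w 7.0 q [ 31.6  26.3 -12.4  51.3  -0.   29.1]
tool-frame F [ 0.4 -0.8 -5.4] M [0.43 0.13 0.05] eff6 0.561
```

>>> step_arm:
  targets: "0 0 0 0 0 8; 0 0 0 0 0 16; 0 0 0 0 0 24; 0 0 0 0 0 32; 0 0 0 0 0 40; 0 0 0 0 0 48; 0 0 0 0 0 56; 0 0 0 0 0 62; 0 0 0 0 0 68; 0 0 0 0 0 72; 0 0 0 0 0 72"

```text
t: 38.1
tool_pos: [502.7, 309.5, 164.4]
tool_rot: [[-0.356, 0.934, 0.001], [0.934, 0.356, -0.001], [-0.001, 0.001, -1.0]]
wrist_force: [-0.4, -2.8, 6.2]
width: 7.3
```

```bash
python3 plan.py did "0 0 0 0 0 72"; python3 st.py h8
```

```text
cmd [502.6 309.8 163.6] yang 20.49
38.1 [502.7 309.5 164.4] yang 20.9 F [-0.4 -2.8  6.2] M [-0.63  0.2   1.68] w 7.3 q [ 3.170e+01  2.630e+01 -1.240e+01  5.130e+01 -1.000e-01  1.008e+02]
tool-frame F [-2.5 -1.3 -6.2] M [ 0.41 -0.51 -1.68] eff6 1.948
```

View pics/h8.png

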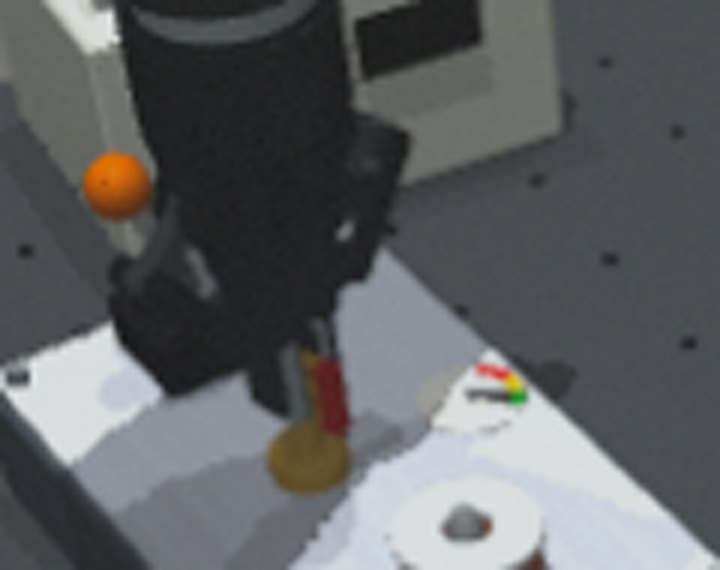

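>>> step_arm:
  targets: "0 0 0 0 0 0.5; 0 0 0 0 0 1; 0 0 0 0 0 1; 0 0 0 0 0 1"

```text
t: 38.55
tool_pos: [502.7, 309.5, 164.4]
tool_rot: [[-0.342, 0.94, 0.001], [0.94, 0.342, -0.001], [-0.001, 0.001, -1.0]]
wrist_force: [-0.4, -2.6, 5.9]
width: 7.1
```

```bash
python3 plan.py did "0 0 0 0 0 1"; python3 st.py h9; python3 -c "
from h import *
im=cv2.imread('pics/h9_s.png'); ov('side',im,[],(245,160),14,(45,40),'pics/h9z.png')
im=cv2.imread('pics/n_side.png'); ov('side',im,[],(245,160),14,(45,40),'pics/h0z.png')
cv2.imwrite('pics/h09.png',np.vstack([cv2.imread('pics/h0z.png')[:,:],cv2.imread('pics/h9z.png')])[:, :] if 0 else np.hstack([cv2.imread('pics/h0z.png'),cv2.imread('pics/h9z.png')])[:,:][::1,::1][:,: ] ) if 0 else cv2.imwrite('pics/h09.png',cv2.resize(np.hstack([cv2.imread('pics/h0z.png'),cv2.imread('pics/h9z.png')]),(800,356)))
"
```

```text
cmd [502.6 309.8 163.6] yang 19.49
38.55 [502.7 309.5 164.4] yang 20.0 F [-0.4 -2.6  5.9] M [-0.65  0.17  1.91] w 7.1 q [ 3.170e+01  2.630e+01 -1.240e+01  5.130e+01 -1.000e-01  1.017e+02]
tool-frame F [-2.4 -1.3 -5.9] M [ 0.38 -0.55 -1.91] eff6 1.924
```

View pics/h09.png

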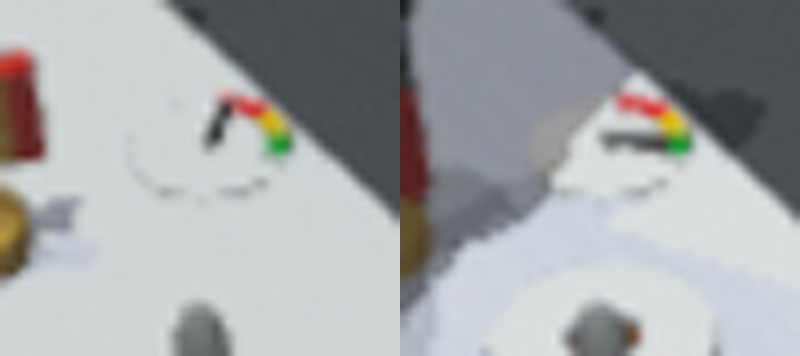

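>>> step_arm:
  targets: "0 0 0 0 0 0; 0 0 0 0 0 0; 0 0 0 0 0 0; 0 0 -0.015 0 0 0; 0 0 -0.04 0 0 0; 0 0 -0.07 0 0 0; 0 0 -0.085 0 0 0; 0 0 -0.085 0 0 0; 0 0 -0.085 0 0 0"
  grip: -0.2

```text
t: 39.5
tool_pos: [502.4, 309.8, 248.0]
tool_rot: [[-0.334, 0.943, -0.0], [0.943, 0.334, -0.0], [0.0, -0.0, -1.0]]
wrist_force: [1.0, -0.8, -0.0]
width: 34.0
```

```bash
python3 plan.py did "0 0 -0.085 0 0 0" "440 399.5 248.6 95.5"; python3 st.py i1; python3 - <<'E'
from h import *
cent={}
for c in('side','top'):
    im=robot.get_image(c); cv2.imwrite(f'pics/i1_{c}.png',im)
    m=rough(c,hue(im,5,15,170,120),[474,403,145],20); M=cv2.moments(m,True); print(c,M['m00']); cent[c]=np.array([M['m10'],M['m01']])/M['m00']; print(atz(c,cent[c],143))
ov('side',cv2.imread('pics/i1_side.png'),[],(180,60),5,(150,120),'pics/i1w.png')
E
```

```text
cmd [502.6 309.8 248.6] yang 19.49
ROW 0.1054 -0.0291 0.0000 0.00 0.00 -76.01 rows>=8.8
39.5 [502.4 309.8 248. ] yang 19.5 F [ 1.  -0.8 -0. ] M [ 0.03 -0.02 -0.05] w 34.0 q [ 31.6  22.8  -4.6  62.6   0.  102.1]
tool-frame F [-1.1  0.7  0. ] M [-0.02  0.02  0.05] eff6 -0.003
side 67.0
[477.30763196 412.90657916 143.        ]
top 0.0
[nan nan nan]<stdin>:5: RuntimeWarning: invalid value encountered in divide
```

View pics/i1w.png

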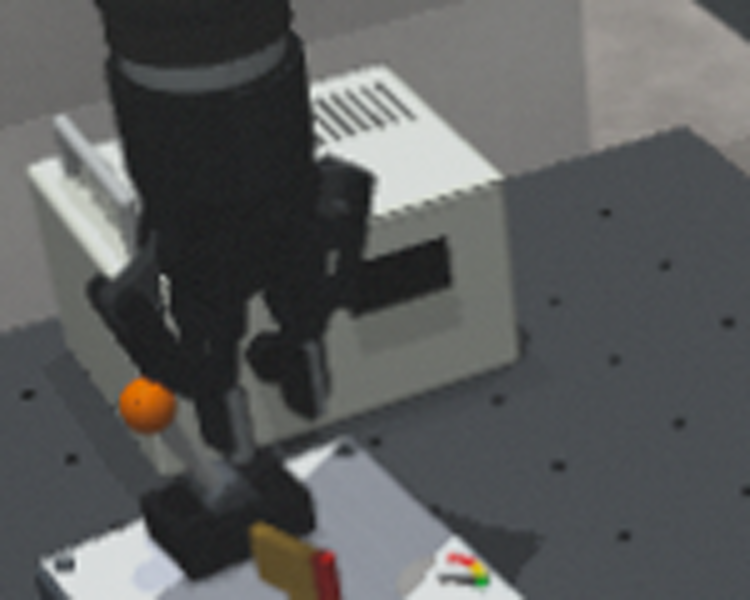

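```bash
python3 - <<'E'
from h import *
for c in('side','top'):
    im=cv2.imread(f'pics/n_{c}.png'); m=rough(c,hue(im,3,20,120,60),[474,403,145],22); n,l,st,ce=cv2.connectedComponentsWithStats(m); i=1+np.argmax(st[1:,4]); print(c,ce[i],st[i],atz(c,ce[i],143.4),atz(c,ce[i],147))
print(atz('top',(140+128/5.5,215+242/5.5),75), atz('side',(180+230/5,120+215/5),75))
E
```

```text
side [208.93814433 140.36082474] [204 135  11  11  97] [477.29976302 409.66269307 143.4       ] [475.94543216 404.16041861 147.        ]
top [153.82417582 264.71428571] [149 260  11  11  91] [477.05594351 402.52292265 143.4       ] [476.47041313 401.39741365 147.        ]
[504.20021945 401.60513333  75.        ] [503.66745687 399.74808069  75.        ]
```

>>> step_arm:
  targets: "0.012 -0.004 0 0 0 -8; 0.024 -0.008 0 0 0 -16; 0.036 -0.011 0 0 0 -24; 0.048 -0.014 0 0 0 -32; 0.06 -0.018 0 0 0 -40; 0.072 -0.021 0 0 0 -48; 0.084 -0.024 0 0 0 -56; 0.096 -0.027 0 0 0 -64; 0.1054 -0.029 0 0 0 -72; 0.1054 -0.029 0 0 0 -76; 0.1054 -0.029 0 0 0 -76; 0.1054 -0.029 0 0 0 -76"
  grip: -1

```text
t: 40.85
tool_pos: [439.8, 399.2, 247.7]
tool_rot: [[-0.996, -0.094, -0.001], [-0.094, 0.996, -0.001], [0.001, -0.001, -1.0]]
wrist_force: [0.1, -0.6, -0.3]
width: -0.2
```

>>> step_arm:
  targets: "0 0 0.01 0 0 0; 0 0 0.022 0 0 0; 0 0 0.034 0 0 0; 0 0 0.043 0 0 0; 0 0 0.045 0 0 0; 0 0 0.045 0 0 0"

```text
t: 41.45
tool_pos: [439.8, 399.2, 202.9]
tool_rot: [[-0.995, -0.096, -0.001], [-0.096, 0.995, -0.001], [0.001, -0.001, -1.0]]
wrist_force: [-0.4, 0.1, -0.5]
width: 0.1
```

```bash
python3 plan.py did "0.1054 -0.029 0 0 0 -76"; python3 plan.py did "0 0 0.045 0 0 0" "516 407 203.6 95.5"; python3 st.py i2; python3 -c "
from h import *
ov('side',cv2.imread('pics/i2_s.png'),[],(160,60),5,(150,120),'pics/i2w.png')"
```

```text
cmd [440.09 399.48 248.6 ] yang 95.49
cmd [440.09 399.48 203.6 ] yang 95.49
ROW -0.0763 0.0002 0.0000 0.00 0.00 -0.01 rows>=1.5
41.45 [439.8 399.2 202.9] yang 95.5 F [-0.4  0.1 -0.5] M [ 0.02 -0.05  0.05] w 0.1 q [42.2 24.9 -8.4 56.8  0.  36.7]
tool-frame F [0.3 0.2 0.5] M [-0.01 -0.05 -0.05] eff6 0.001
```

View pics/i2w.png

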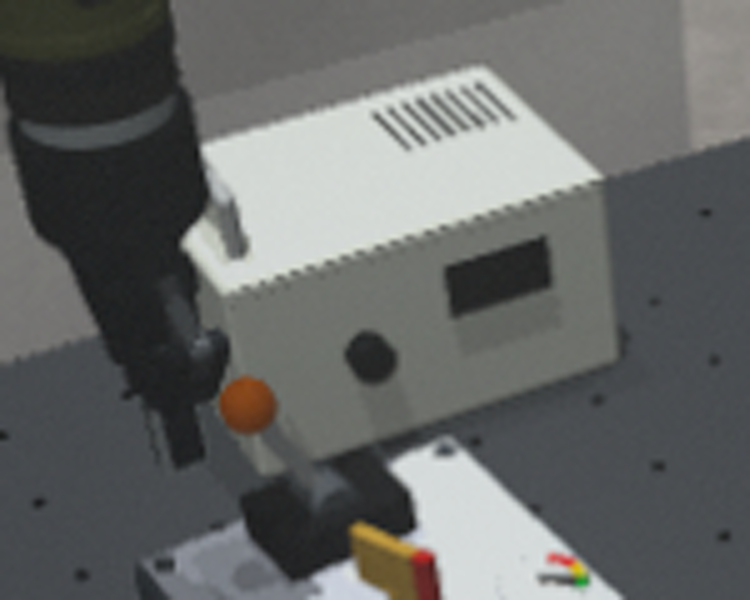

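```bash
python3 - <<'E'
from h import *
print(atz('side',(160+268/5,60+480/5),0),atz('side',(160+620/5,60+360/5),0),atz('top',(116,258),0))
E
```

```text
[515.20604062 550.05804762   0.        ] [730.39973771 552.2707302    0.        ] [512.09380625 552.61017501   0.        ]
```

>>> step_arm:
  targets: "-0.008 0 0 0 0 0; -0.016 0 0 0 0 0; -0.023 0 0 0 0 0; -0.03 0 0 0 0 0; -0.037 0 0 0 0 0; -0.044 0 0 0 0 0; -0.051 0 0 0 0 0; -0.058 0 0 0 0 0; -0.064 0 0 0 0 0; -0.068 0 0 0 0 0; -0.068 0 0 0 0 0"

```text
t: 42.6
tool_pos: [508.5, 406.0, 203.3]
tool_rot: [[-0.995, -0.095, 0.0], [-0.095, 0.995, -0.0], [-0.0, -0.0, -1.0]]
wrist_force: [0.2, -0.7, -0.6]
width: -0.1
```

```bash
python3 plan.py did "-0.068 0 0 0 0 0"; python3 st.py i3; python3 -c "
from h import *
ov('side',cv2.imread('pics/i3_s.png'),[],(160,60),5,(150,120),'pics/i3w.png')"
```

```text
cmd [507.78 405.99 203.6 ] yang 95.49
42.6 [508.5 406.  203.3] yang 95.5 F [ 0.2 -0.7 -0.6] M [0.   0.01 0.  ] w -0.1 q [38.6 30.1  0.7 60.6 -0.  33.1]
tool-frame F [-0.1 -0.8  0.6] M [-0.    0.01 -0.  ] eff6 -0.016
```

View pics/i3w.png

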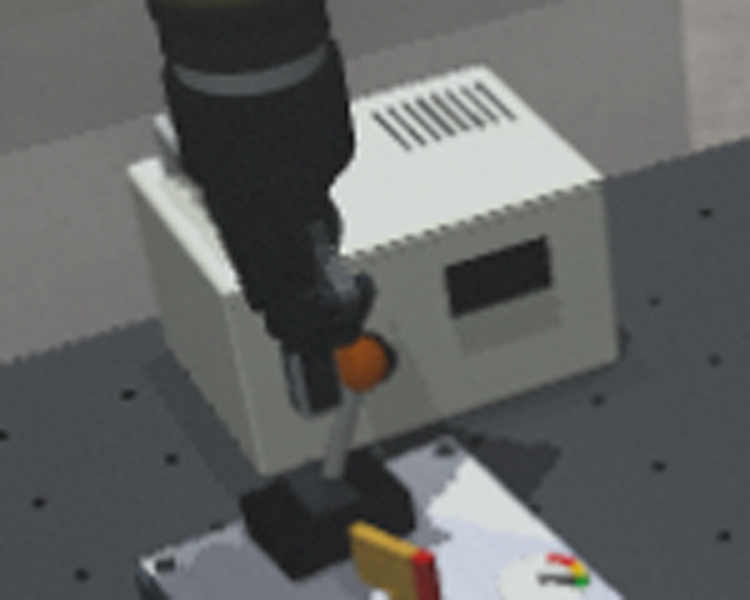

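Lever past centre; continue to the stop.

>>> step_arm:
  targets: "-0.003 0 0 0 0 0; -0.006 0 0 0 0 0; -0.009 0 0 0 0 0; -0.012 0 0 0 0 0; -0.012 0 0 0 0 0"

```text
t: 43.15
tool_pos: [514.7, 406.5, 203.3]
tool_rot: [[-0.995, -0.097, -0.011], [-0.097, 0.995, -0.001], [0.011, 0.0, -1.0]]
wrist_force: [-14.4, -1.3, 6.3]
width: -0.1
```

```bash
python3 st.py i4; python3 -c "
from h import *
ov('side',cv2.imread('pics/i4_s.png'),[],(160,60),5,(150,120),'pics/i4w.png')"
```

```text
43.15 [514.7 406.5 203.3] yang 95.6 F [-14.4  -1.3   6.3] M [-0.16  2.69 -0.01] w -0.1 q [38.2 31.   2.2 61.8  0.4 32.6]
tool-frame F [14.5  0.1 -6.1] M [-0.1   2.69  0.01] eff6 0.003
```

View pics/i4w.png

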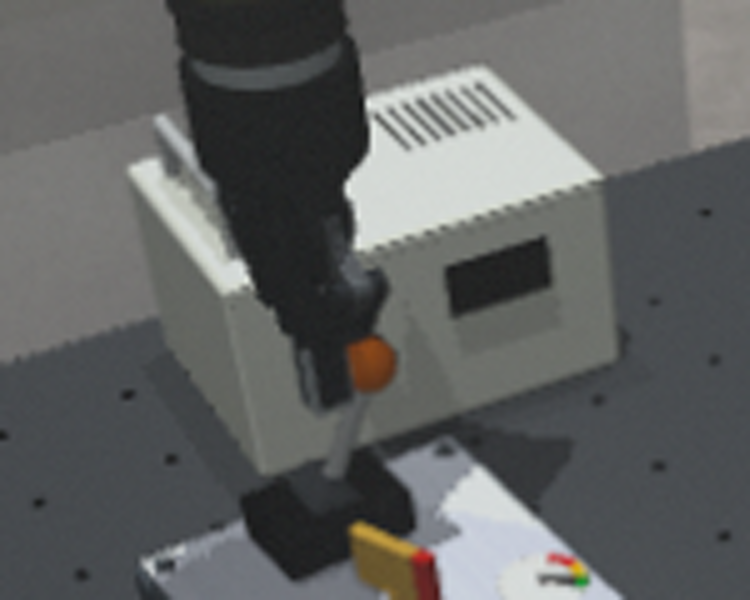

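>>> step_arm:
  targets: "-0.005 0 0 0 0 0; 0.01 0 0 0 0 0; 0.03 0 0 0 0 0; 0.05 0 0 0 0 0; 0.055 0 -0.03 0 0 0; 0.06 0 -0.07 0 0 0; 0.09 0 -0.1 0 0 0; 0.13 0 -0.12 0 0 0; 0.17 0 -0.12 0 0 0; 0.2 0 -0.12 0 0 0; 0.2 0 -0.12 0 0 0; 0.2 0 -0.12 0 0 0"

```text
t: 44.4
tool_pos: [320.6, 388.3, 324.3]
tool_rot: [[-0.995, -0.097, 0.002], [-0.097, 0.995, 0.001], [-0.002, 0.001, -1.0]]
wrist_force: [-0.6, -0.2, -0.3]
width: -0.1
```

```bash
python3 st.py j1; python3 - <<'E'
from h import *
for c in('side','top'):
    im=robot.get_image(c); cv2.imwrite(f'pics/j1_{c}.png',im)
    m=rough(c,hue(im,3,20,120,60),[543,408,143],18); n,l,st,ce=cv2.connectedComponentsWithStats(m); i=1+np.argmax(st[1:,4]); print(c,ce[i],st[i],atz(c,ce[i],143.4))
im=cv2.imread('pics/j1_side.png'); ov('side',im,[],(180,110),5,(150,120),'pics/j1a.png'); ov('side',im,[],(350,330),5,(130,120),'pics/j1b.png')
E
```

```text
44.4 [320.6 388.3 324.3] yang 95.6 F [-0.6 -0.2 -0.3] M [-0.01 -0.09  0.08] w -0.1 q [50.5 12.2 -8.4 69.2 -0.  44.9]
tool-frame F [ 0.6 -0.1  0.3] M [ 0.02 -0.08 -0.08] eff6 0.009
side [233.12765957 131.94680851] [228 127  11  11  94] [538.32051477 412.02744793 143.4       ]
top [154.55844156 239.57142857] [150 235  10  10  77] [538.23820411 408.39966867 143.4       ]
```

View pics/j1a.png

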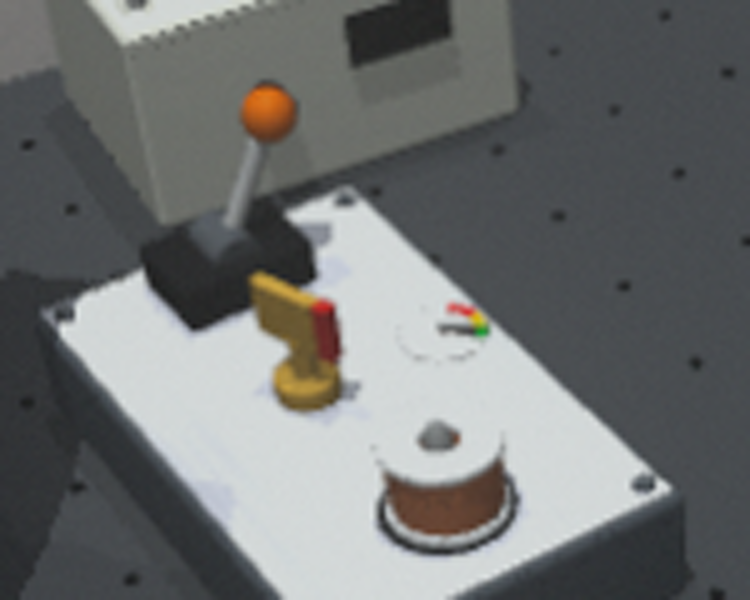

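View pics/j1b.png

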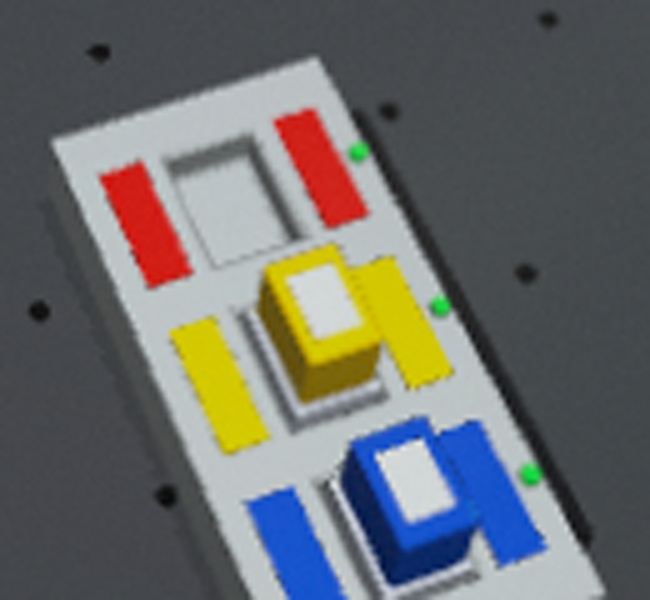

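View pics/j1_top.png

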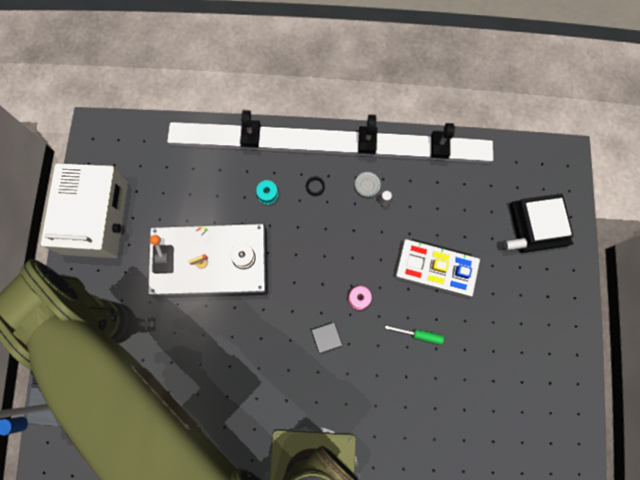

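View pics/j1_side.png

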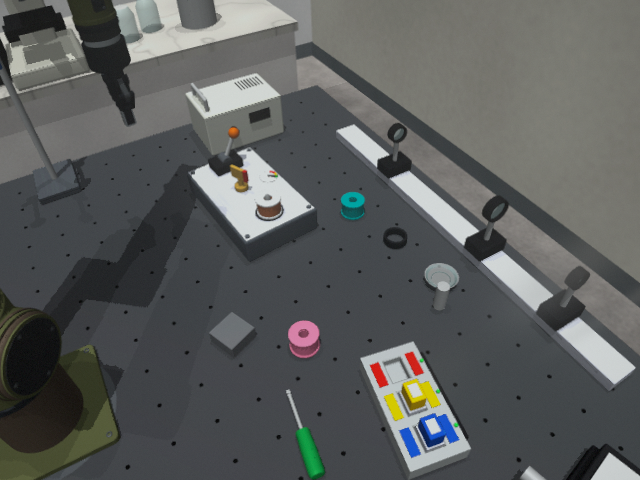

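```bash
python3 -c "
from cell import robot
print(robot.close_job())"
```

```text
the job is handed in; nothing more can be done
None
```

The job is done in the order asked and handed in at about 44.5 s; no verdict comes back.

- **Modules:** I plugged the blue and yellow modules into their own sockets. Both came down on the pocket floor at the expected height (tool at 116.3 and 117.7 mm), and the last pictures show them standing level. There was no red module on the table.
- **Bobbin:** The white-flanged bobbin went over the spindle and met the drive's top at the expected height. It looked flat in the pictures.
- **Key:** I wound it clockwise by about 416° in two strokes. The resisting torque then rose to about 1.9 N m, well above the 0.15 N m that winding takes, and the gauge pointer sits on green. 416° is about 14° less than the full range, so I take it the key was not quite run down at the start.
- **Lever:** I pushed it over until it stopped with 14.5 N of resistance. The ball stayed at x ≈ 538 mm after I withdrew, which fits the armed position worked out from where the finger stopped.

One check did not match: the ball moved about 61 mm instead of 67 mm. The lever probably started slightly off its off-stop, because the final position and the hard stop both point to armed.

The two cameras disagreed by 2–4 mm in places. I averaged their readings and corrected for the difference at the blue and yellow sockets. As far as the last pictures show, the other things on the bench are where they were.

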